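Snap the lid onto the tube storage box on the sloping stand

TASK

The storage box of sample tubes on the sloping bench stand is open and its lid lies on the bench. Put the lid on: hook its tongue into the slot at the low end of the box, then press the other end down until the spring catch snaps over its edge and the lid is fully shut all round, but never so hard that the foam pad under the box is squashed flat. Leave the tube rack, the reagent bottle and the closed tip box where they stand.

Things in the scene. Friction and masses are not known exactly. Their poses are not given: they have to be found in the camera images.
- stand: Sheet-metal bench stand, 132 by 98 mm, fixed to the bench; its top slopes 22 degrees, rising along the stand's +x, and carries the open box on a soft foam pad 24 mm thick between upturned edges. Origin: on the bench under the slope's middle; z up.
- tub: Open storage box, frosted grey-white, held in the stand, tilted with it: 124 mm long (x, the +x end is high), 90 wide (y), rim at z = 58, walls 5 mm. Tube tops stay 9.5 mm below the rim. Origin: centre of its underside; z square to the slope. On its soft pad it sinks straight into the slope when pressed, about 1 mm per 1.7 N; at 20 mm the pad is flat.
- slot (a point): Centre of the slot through the low end wall of the box: (-59.5, 0, 52) mm in the box's frame. The slot is 64 mm wide (y), 10 mm high (z 47 to 57), through the 5 mm wall (x -62 to -57). Over it a bar spans the width of the box, x -62 to -57, z 57 to 62 mm.
- seat (a point): Where the lid's origin belongs when shut: (0, 0, 51) mm in the box's frame, axes as the box's. The shut lid's plate rests on the rim, tongue through the slot; it may lie up to 1.5 mm toward the low end. A level lid cannot go in (the catch is in the way): while the tongue enters, the lid's +x end must be 12 to 20 degrees higher than the slope.
- lid: Loose lid, frosted white, 60 to 130 g, flat on the bench, right way up, 127 by 90 by 34 mm. Origin: centre of its lowest plane. Its rim plate: x -52 to 62, y -45 to 45, z 7 to 11 mm. Lips under the plate, z 0 to 7, with outside faces at y = -38 and 38, drop inside the box with 2 mm play.
- lid_block (a point): Centre of the flat top of the lid's raised stacking block, the part to grip it by, at (3, 0, 33) mm in the lid's frame. The block: x -40 to 46, 56 mm wide (y -28 to 28), z 11 to 33 mm, upright sides.
- tongue (a point): Middle of the lid's tongue, (-60, 0, 2) mm in the lid's frame: x -65 to -48, y -29 to 29, z 0 to 4. Its shoulders (y -37 to 37, ending at x = -55.5, z 0 to 4) stop on the inside of the box's end wall when the tongue is fully in.
- lid_front (a point): Middle of the lower edge of the lid's +x end, the end that the catch holds: (62, 0, 7) mm in the lid's frame.
- catch (a joint): Spring catch on the outside of the box's high end, 28 mm wide, hinged at its foot (66, 0, 13) mm in the box's frame. Rad: 0 upright (at rest, and snapped shut), up to 0.15 bent outward. The lid's edge coming down bends it about 0.1, then it springs back over the plate; this takes some 8 to 18 N on that end of the lid.
- catch_nose (a point): Inner lower edge of the catch's nose; at rest (57.5, 0, 63) mm in the box's frame. Its sloping top rises from there to about (64, 0, 75) mm.
- tube_rack: Bystander: black tube rack, 110 by 56 by 42 mm, with tubes standing up to 97 mm. Origin: centre of its underside.
- reagent_bottle: Bystander: amber bottle, 68 mm across, 150 mm high. Origin: centre of its underside.
- tip_box: Bystander: closed pipette-tip box, 120 by 84 by 72 mm. Origin: centre of its underside.
Things that resemble listed ones, but are neither listed nor needed, are in the scene too. What is shaped like the lid but brown is not meant. There is more than one size of the stand; the job needs the smaller.

How it is judged:
At the end, for the whole second after the job is handed in: The lid is shut on the box: within 4 mm of its seat along and across, 2.5 mm in height, parallel within 0.04 rad, tongue in the slot under the bar, catch end at most 2.5 mm above the rim with the catch sprung back over it (below 0.025 rad); lid at rest (z of lid in the frame of tub between 0.0485 and 0.0535 m and z of lid_front in the frame of tub below 0.0605 m and x of lid in the frame of tub between -0.004 and 0.004 m and y of lid in the frame of tub between -0.004 and 0.004 m and z of tongue in the frame of tub below 0.056 m and x of tongue in the frame of tub below -0.055 m and angle between the z axis of lid and the z axis of tub, either way round below 0.04 rad and angle between the x axis of lid and the x axis of tub, either way round below 0.06 rad and value of joint catch below 0.025 rad and linear speed of lid below 0.02 m/s); the robot touches nothing.
It fails at once if the foam pad is squashed flat: the box pressed down more than 19 mm (about 32 N) (distance of tub from where it was at the start of the episode above 0.019 m).
It fails at once if a bystander is moved by more than 20 mm (distance of any of tube_rack, reagent_bottle, tip_box from where it was at the start of the episode above 0.02 m).
It also fails if it takes over 54 s, if anything falls off the work surface, if the arm or the gripper's body presses on something with over 40 N, if the wrist force passes 120 N, or if a joint passes its speed limit or range.

ROBOT

A 6-joint arm with a two-finger parallel gripper is mounted at the origin on the work surface. World frame = base frame: x ahead of the robot, y to its left, z up, the work surface at z = 0. Lengths are in m, angles in rad, forces in N, time in s.
With the tool pointing down it reaches from about 0.3 to 0.875 m from the base axis. Payload 6.4 kg.
Tool frame: the origin (TCP) lies at the very end of the fingers, on their centre line; the grasp point (between the pads) lies manip.grasp_offset behind it (manip.grasp_offset is the distance from the TCP to the grasp point, in m); z points along the fingers, y is the direction in which the jaws open and shut (so a half turn about z gives the same grasp; the last joint's range is limited). The gripper opens to 88 mm and grips with 3 to 60 N. Pads are 18 mm wide; open, the fingers measure 123 mm over their backs; the gripper's body (75 mm by 187 mm) begins 45 mm behind the grasp point.
Start: joints at [1.052, 0.181, 1.607, -0, 1.354, -0.206], TCP at [0.177, 0.547, 0.239] pointing down, gripper open.
Joint ranges: [-2.99, 2.99], [-0.89, 2.07], [0.3, 2.58], [-1.14, 4.28], [0, 2.63], [-3.12, 3.12]. Speed limits (rad/s): [2.57, 2.57, 3.01, 3.14, 3.14, 3.14].

INTERFACE

Orientations are given as a unit quaternion [w, x, y, z].
In Python, from workcell import manip gives the robot as it stands.
- The arm moves only by the shell command python3 -m crank 'ROWS'. ROWS is JSON, a list that holds one entry, the list of rows, each a list of 7 numbers: the shift along the tool's x, y, z in m, then the turn, a rotation vector about the tool's x, y, z in rad, then the closure, from -1 (fully open) to 1 (shut), so that 0 is half open. A call has 1 to 5 rows; each row shifts and turns the pose as measured when the row begins, along the tool's axes as they then stand; what a row does not reach is not made up. A row lasts 1/12 s, in which the tool goes at most 41.7 mm and 7.16 degrees, less where a joint would pass 70% of its speed; a pose out of reach is approached as far as the arm can. A call with a gripper value outside its range is refused whole. The fingers move at their own pace and stop on an object; the grip force is fixed at half the most. Time passes only in rows, so rows that do not move let the fingers close. It gives the time, the measured TCP pose, the force and the opening at its end, in the units of the state.
- manip.state(): the state, without advancing time (a new reading comes with each control period).
- manip.capture(name): name is "side" or "top"; returns the picture (384x512x3 uint8, blue, green, red); there is no depth.
- manip.get_calibration(name): a dict with "fx", "fy", "cx", "cy" (pixels), "world_to_cam" (4x4, takes a point from world to camera coordinates). Camera axes: x right, y down, z forward; pixel columns grow to the right and rows downward; lengths in m; the calibration is good to about 2 mm. A picture is of the moment at which its call begins. get_calibration takes no time and is no camera call.
- manip.close_job(): hands the job in, once; it reports no verdict.
Trained networks look in the newest picture that a camera, given by its name, has taken for a name from the list of things; names that differ only in an ending like _2 or _b are one class to them, and where a whole thing is asked for, a point or a joint stands for the part that bears it (a point fixed in the world has none). Each returns a list of dicts, best first, with "conf" (0 to 1); they miss things now and then, are a little off and sometimes report something else, mostly with a low value. They report only what shows in the picture. A call takes as long as a camera call. They do not tell look-alikes from the thing itself.
- manip.boxes_of(camera, target): "rect" ([left, top, right, bottom] in pixels, round what is visible of it).
- manip.mark_of(camera, target): "point" ([row, column] in pixels: a listed point, or the origin of a listed thing).
The state is a dict: "t": time; "q": joint angles; "dq": joint speeds; "joint_efforts": joint torques, N m; "tcp_pos": TCP position; "tcp_rot": TCP orientation; "contact_force": force on the tool from outside, world axes, zero at the start; "wrist_torque": the same for the moment, N m; "gripper_width": finger opening in m.
Only numpy, scipy, OpenCV 4.12 (cv2) and the standard library are available. Lean on these libraries where they do the work, as an engineer would, in place of code of your own. Each camera call takes 0.05 s, during which the arm holds its last target.

## Working session

There is one attempt and no reset: what is moved stays moved. The work goes in short steps, Python scripts to look and compute and a shell command to move; the robot and the scene stay as the last step left them, time stands still between calls to the robot, and variables do not carry over. Pictures are saved under pics/ and viewed, and the job is handed in when it is done.

```bash
ls; mkdir -p pics; python3 - <<'E'
from workcell import manip
import cv2,numpy as np
print(manip.grasp_offset, manip.state())
for n in("side","top"):
    im=manip.capture(n); cv2.imwrite(f"pics/{n}0.png",im)
    print(n,{k:np.round(v,4).tolist() for k,v in manip.get_calibration(n).items()})
    for t in ("lid","lid_block","tongue","lid_front","stand","tub","slot","seat","catch_nose","tube_rack","reagent_bottle","tip_box"):
        print(t,[(np.round(d["point"]).tolist(),round(d["conf"],2)) for d in manip.mark_of(n,t)][:4])
print(manip.state()["t"])
E
```

```text
pics
0.0187 {'t': 0.0, 'q': array([ 1.05168368e+00,  1.81508782e-01,  1.60797475e+00,  1.45314586e-05,
        1.35376624e+00, -2.06266756e-01]), 'dq': array([ 0.00124409,  0.00026073,  0.00100322, -0.00021116, -0.00099751,
       -0.00011698]), 'joint_efforts': array([ 1.04050512e-03, -4.33878350e+01, -3.41844749e+01,  7.02545280e-02,
        3.85000266e-02, -1.47162427e-04]), 'tcp_pos': array([0.17666887, 0.54665086, 0.23784433]), 'tcp_rot': array([-3.00597933e-04,  1.55787325e-01,  9.87790273e-01, -7.72143083e-04]), 'contact_force': array([0.7872254 , 0.31083526, 0.31281522]), 'wrist_torque': array([-0.03063647,  0.03721283, -0.01913925]), 'gripper_width': 0.08839284579178638}
side {'fx': 361.1699, 'fy': 361.1699, 'cx': 258.4673, 'cy': 190.7923, 'world_to_cam': [[0.8803, -0.4742, 0.0156, -0.5389], [-0.3248, -0.6264, -0.7086, 0.2569], [0.3458, 0.6187, -0.7054, 0.8724], [0.0, 0.0, 0.0, 1.0]]}
lid [([281.0, 260.0], 0.94), ([354.0, 293.0], 0.57)]
lid_block [([274.0, 261.0], 0.91), ([347.0, 297.0], 0.8)]
tongue [([301.0, 264.0], 0.78), ([172.0, 214.0], 0.54)]
lid_front [([257.0, 260.0]
[... 593 characters left out ...]
0.9916, 1.1833], [0.0, 0.0, 0.0, 1.0]]}
lid [([212.0, 307.0], 0.87), ([222.0, 369.0], 0.85)]
lid_block [([214.0, 311.0], 0.84), ([218.0, 367.0], 0.61)]
tongue [([227.0, 378.0], 0.91), ([219.0, 325.0], 0.66)]
lid_front [([208.0, 354.0], 0.96), ([207.0, 293.0], 0.69), ([224.0, 179.0], 0.29)]
stand [([142.0, 144.0], 0.76), ([199.0, 188.0], 0.68)]
tub [([200.0, 181.0], 0.8), ([143.0, 139.0], 0.73)]
slot [([166.0, 119.0], 0.62), ([224.0, 179.0], 0.59), ([202.0, 184.0], 0.38)]
seat [([216.0, 310.0], 0.71), ([209.0, 178.0], 0.61)]
catch_nose [([188.0, 182.0], 0.6), ([126.0, 134.0], 0.51)]
tube_rack [([201.0, 252.0], 0.75)]
reagent_bottle [([153.0, 288.0], 0.89)]
tip_box [([156.0, 210.0], 0.81)]
1.3
```

View pics/side0.png

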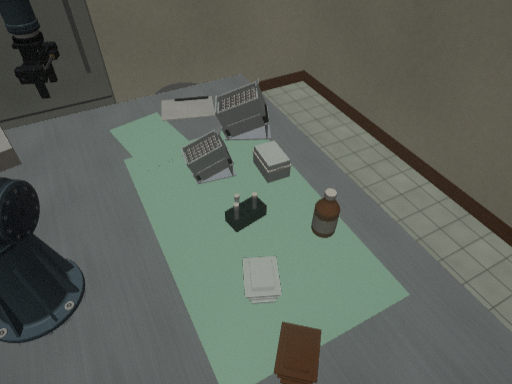

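View pics/top0.png

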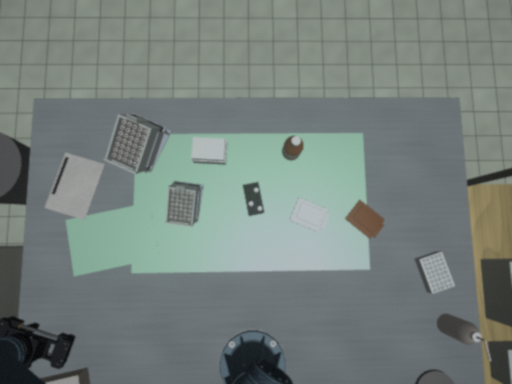

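```bash
python3 - <<'E'
import cv2
a=cv2.imread("pics/top0.png"); cv2.imwrite("pics/top0z.png",cv2.resize(a[90:270,90:410],None,fx=2.5,fy=2.5,interpolation=2)[:600,:800])
a=cv2.imread("pics/side0.png"); cv2.imwrite("pics/side0z.png",cv2.resize(a[70:270,140:400],None,fx=3,fy=3,interpolation=2)[:600,:800])
E
```

```text
(no output)
```

View pics/top0z.png

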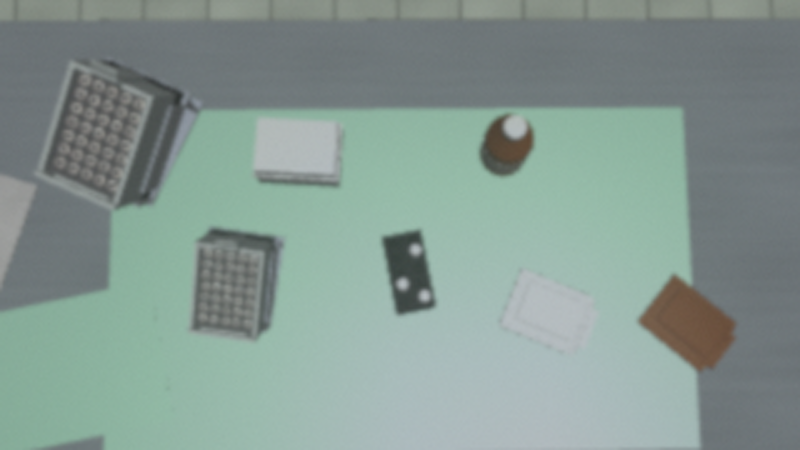

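View pics/side0z.png

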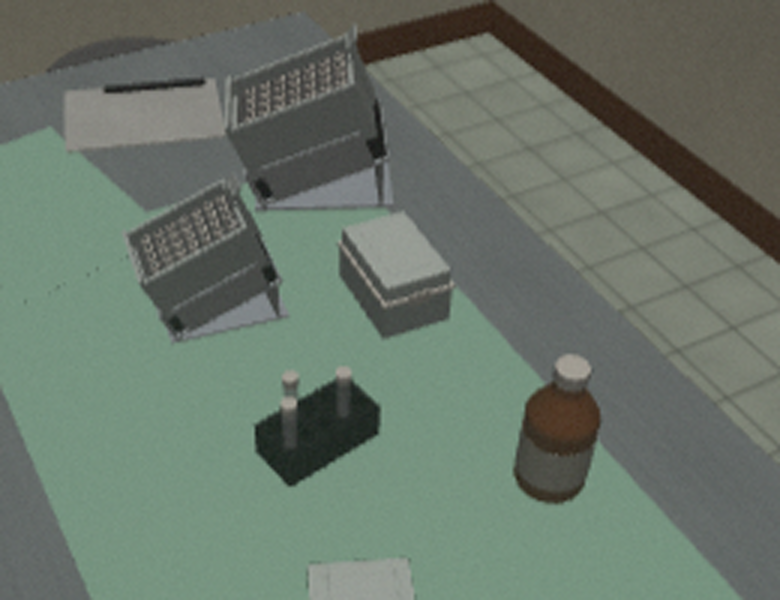

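```bash
cat > h.py <<'E'
from workcell import manip
import numpy as np, cv2, json
from scipy.optimize import least_squares
from scipy.spatial.transform import Rotation as R
CAL={n:manip.get_calibration(n) for n in("side","top")}
def proj(n,P):
    c=CAL[n]; P=np.atleast_2d(P); Q=P@c["world_to_cam"][:3,:3].T+c["world_to_cam"][:3,3]
    return np.c_[c["fx"]*Q[:,0]/Q[:,2]+c["cx"], c["fy"]*Q[:,1]/Q[:,2]+c["cy"]]  # col,row
def onplane(n,rc,z):
    c=CAL[n]; M=c["world_to_cam"][:3,:3]; t=c["world_to_cam"][:3,3]
    d=M.T@np.array([(rc[1]-c["cx"])/c["fx"],(rc[0]-c["cy"])/c["fy"],1]); o=-M.T@t
    return o+d*(z-o[2])/d[2]
def tubpose(p): # x,y,z of tub origin, yaw
    return R.from_euler("ZY",[p[3],-np.radians(22)]), np.array(p[:3])
def lidpose(p): # x,y,yaw flat
    return R.from_euler("Z",[p[2]]) if False else R.from_euler("z",p[2]), np.array([p[0],p[1],0])
TUBP={"tub":(0,0,0),"slot":(-.0595,0,.052),"seat":(0,0,.051),"catch_nose":(.0575,0,.063)}
LIDP={"lid":(0,0,0),"lid_block":(.003,0,.033),"tongue":(-.060,0,.002),"lid_front":(.062,0,.007)}
E
python3 - <<'E'
from h import *
obs=[]
for k in range(3):
  for n in("side","top"):
    im=manip.capture(n)
    if k==2: cv2.imwrite(f"pics/{n}1.png",im)
    for t in list(TUBP)+list(LIDP):
        for d in manip.mark_of(n,t): obs.append((k,n,t,float(d["point"][0]),float(d["point"][1]),d["conf"]))
json.dump(obs,open("obs0.json","w"))
for n in("side","top"):
  for t in list(TUBP)+list(LIDP):
    print(n,t,[(o[0],round(o[3],1),round(o[4],1),round(o[5],2)) for o in obs if o[1]==n and o[2]==t])
print(manip.state()["t"])
E
```

```text
side tub [(0, 113.6, 242.6, 0.82), (0, 160.1, 207.6, 0.74), (1, 116.5, 241.6, 0.7), (1, 158.8, 209.3, 0.58), (2, 116.7, 243.7, 0.97), (2, 155.5, 206.9, 0.68)]
side slot [(0, 102.5, 216.3, 0.58), (0, 157.9, 183.6, 0.57), (0, 138.2, 212.3, 0.55), (1, 105.4, 219.8, 0.76), (1, 156.5, 182.7, 0.69), (2, 156.9, 185.3, 0.76), (2, 107.0, 218.7, 0.61), (2, 156.8, 208.4, 0.18)]
side seat [(0, 146.9, 201.9, 0.71), (0, 98.0, 235.8, 0.59), (1, 101.0, 236.9, 0.81), (1, 147.8, 204.2, 0.61), (2, 100.6, 238.5, 0.81), (2, 150.9, 199.2, 0.57), (2, 279.9, 264.0, 0.19)]
side catch_nose [(0, 279.4, 259.1, 0.67), (0, 87.9, 253.4, 0.65), (0, 136.5, 216.3, 0.56), (1, 138.1, 214.4, 0.63), (1, 90.9, 252.4, 0.59), (2, 89.2, 253.0, 0.64), (2, 137.1, 214.3, 0.61)]
side lid [(0, 280.7, 260.8, 0.73), (0, 352.5, 292.2, 0.57), (1, 351.1, 294.9, 0.74), (1, 279.7, 259.8, 0.58), (2, 280.0, 260.4, 0.72), (2, 352.4, 295.2, 0.58)]
side lid_block [(0, 273.5, 259.9, 0.8), (0, 347.7, 297.8, 0.67), (1, 273.6, 261.2, 0.88), (1, 346.2, 298.8, 0.71), (2, 346.4, 298.9, 0.92), (2, 272.1, 260.8, 0.84)]
side tongue [(0, 299.7, 263.1, 
[... 918 characters left out ...]
 218.1, 308.7, 0.46), (2, 191.3, 180.7, 0.58), (2, 124.1, 134.9, 0.52)]
top lid [(0, 221.1, 363.4, 0.72), (1, 216.7, 307.9, 0.78), (1, 219.9, 364.4, 0.69), (2, 223.1, 364.6, 0.62)]
top lid_block [(0, 216.1, 309.2, 0.94), (0, 201.5, 182.5, 0.65), (0, 217.9, 367.7, 0.56), (1, 219.8, 366.6, 0.8), (1, 213.6, 312.2, 0.75), (2, 211.5, 308.2, 0.86), (2, 222.2, 366.9, 0.75), (2, 205.5, 181.1, 0.29)]
top tongue [(0, 230.0, 375.3, 0.65), (0, 222.2, 326.6, 0.56), (1, 218.6, 324.5, 0.82), (2, 220.7, 325.4, 0.93), (2, 231.3, 379.2, 0.81)]
top lid_front [(0, 207.4, 293.5, 0.59), (0, 209.1, 352.5, 0.55), (1, 207.0, 293.2, 0.95), (1, 213.0, 353.2, 0.94), (2, 213.4, 352.1, 0.77), (2, 211.2, 293.4, 0.66)]
4.0
```

```bash
cat > fit0.py <<'E'
from h import *
obs=json.load(open("obs0.json"))
def fit(PT,pose,p0,loose=12):
    def sel(p):
        r,t=pose(p); return [o for o in obs if o[2] in PT and np.hypot(*(proj(o[1],r.apply(PT[o[2]])+t)[0]-[o[4],o[3]]))<loose]
    p=np.array(p0,float)
    for i in range(4):
        S=sel(p)
        def f(p):
            r,t=pose(p); return np.concatenate([proj(o[1],r.apply(PT[o[2]])+t)[0]-[o[4],o[3]] for o in S])
        s=least_squares(f,p,loss="soft_l1",f_scale=1.5); p=s.x
    J=s.jac; cov=np.linalg.inv(J.T@J)*2
    print(len(S),np.round(p,4),"sd",np.round(np.sqrt(np.diag(cov)),4),"rms",np.sqrt(np.mean(f(p)**2)))
    for n in ("side","top"):
        for t in PT:
            L=[ [o[4],o[3]] for o in S if o[1]==n and o[2]==t]
            if L: r,tt=pose(p); print("  ",n,t,np.round(np.mean(L,0)-proj(n,r.apply(PT[t])+tt)[0],1))
    return p
a=onplane("top",(206,180),.1); print(a)
pt=fit(TUBP,tubpose,[a[0],a[1],.06,0.])
b=onplane("top",(215,309),.03); print(b)
pl=fit(LIDP,lidpose,[b[0],b[1],1.2])
json.dump([pt.tolist(),pl.tolist()],open("p0.json","w"))
E
python3 fit0.py
cat > ov.py <<'E'
from h import *
def box(x0,x1,y0,y1,z0,z1):
    c=np.array([[x,y,z] for x in(x0,x1) for y in(y0,y1) for z in(z0,z1)])/1000
    e=[(0,1),(2,3),(4,5),(6,7),(0,2),(1,3),(4,6),(5,7),(0,4),(1,5),(2,6),(3,7)]
    return [(c[i],c[j]) for i,j in e]
TUBW=box(-62,62,-45,45,0,58)+box(-62,-57,-45,45,57,62)+box(-57,57,-40,40,58,58)
LIDW=box(-52,62,-45,45,7,11)+box(-40,46,-28,28,11,33)+box(-65,-48,-29,29,0,4)
STW=box(-66,66,-49,49,0,0)
def draw(im,n,items,org,s):
    for W,(r,t),col in items:
        for a,b in W:
            q=proj(n,r.apply([a,b])+t); q=(q-org+0.5)*s
            cv2.line(im,tuple(int(v) for v in np.round(q[0]*8)),tuple(int(v) for v in np.round(q[1]*8)),col,1,cv2.LINE_AA,3)
def crop(im,c,w,h,s):
    x0,y0=int(c[0]-w/2),int(c[1]-h/2); x0=max(x0,0);y0=max(y0,0)
    return cv2.resize(im[y0:y0+h,x0:x0+w],None,fx=s,fy=s,interpolation=cv2.INTER_CUBIC),np.array([x0,y0])
def tile(pt,pl,tag,out,lr=None):
    T=tubpose(pt); L=lr or lidpose(pl); S=(R.from_euler("z",pt[3]),np.array([pt[0]+0,pt[1],0]))
    o=[]
    for n in("side","top"):
        im=cv2.imread(f"pics/{n}{tag}.png")
        for t in (T,L):
            c=proj(n,t[1]+[0,0,.02])[0]; k,org=crop(im,c,80,60,5); draw(k,n,[(TUBW,T,(0,0,255)),(LIDW,L,(255,0,0))],org,5); o.append(k)
    cv2.imwrite(out,np.vstack([np.hstack(o[:2]),np.hstack(o[2:])]))
E
python3 - <<'E'
from ov import *
pt,pl=json.load(open("p0.json")); tile(pt,pl,"1","pics/ov1.png")
E
```

```text
[0.53380054 0.23426871 0.1       ]
26 [ 0.5514  0.2331  0.0503 -0.1897] sd [0.0015 0.0021 0.003  0.038 ] rms 2.219616900904256
   side tub [-0.2 -0.6]
   side slot [-0.3  0.4]
   side seat [0.8 0.3]
   side catch_nose [-0.5  0. ]
   top tub [ 1.  -0.5]
   top slot [-0.9  1.9]
   top seat [ 1.7 -1.2]
   top catch_nose [-0.3 -0.5]
[ 0.50388388 -0.20413808  0.03      ]
22 [ 0.5043 -0.2122  1.1586] sd [0.0012 0.0012 0.0275] rms 1.3909301537064787
   side lid [-0.4  0.2]
   side lid_block [-0.2  1.3]
   side tongue [-0.1 -0.6]
   side lid_front [1.  1.1]
   top lid [-1.9  1.3]
   top lid_block [-0.8 -0.7]
   top tongue [ 0.2 -1.4]
   top lid_front [-0.8  0. ]
```

View pics/ov1.png

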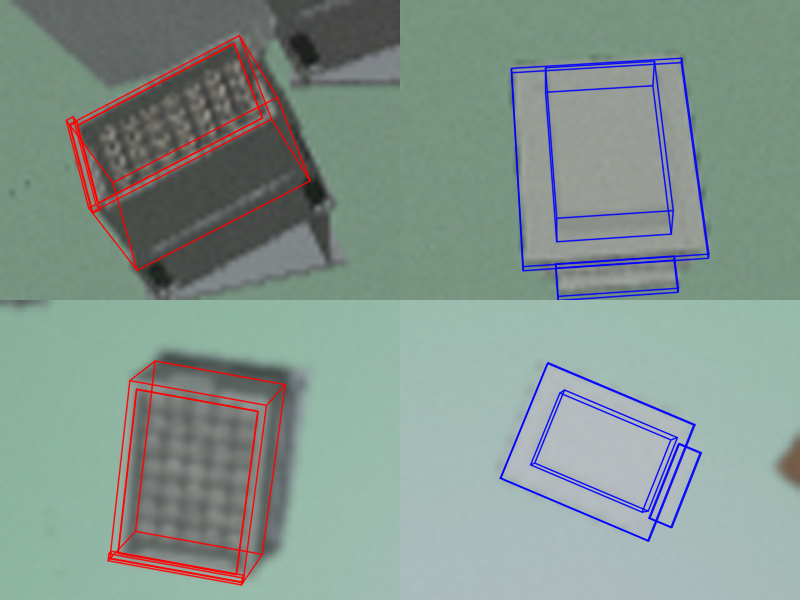

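```bash
python3 - <<'E'
from ov import *
pt,pl=json.load(open("p0.json"))
for nm,p in(("tub",tubpose(pt)),("lid",lidpose(pl))):
  for n in("side","top"):
    im=cv2.imread(f"pics/{n}0.png").astype(float)+cv2.imread(f"pics/{n}1.png"); im=(im/2).astype(np.uint8)
    k,org=crop(im,proj(n,p[1]+[0,0,.02])[0],64,50,12); k=cv2.convertScaleAbs(k,alpha=1.5,beta=-20)
    for i in range(0,64,5):
        cv2.putText(k,str(org[0]+i),(i*12+6,10),0,.35,(0,255,255)); 
        cv2.line(k,(i*12+6,12),(i*12+6,18),(0,255,255))
    for i in range(0,50,5):
        cv2.putText(k,str(org[1]+i),(0,i*12+10),0,.35,(0,255,255)); cv2.line(k,(24,i*12+6),(30,i*12+6),(0,255,255))
    cv2.imwrite(f"pics/z_{nm}_{n}.png",k); print(nm,n,org)
E
```

```text
tub side [175 128]
tub top [150 176]
lid side [228 250]
lid top [278 190]
```

View pics/z_tub_side.png

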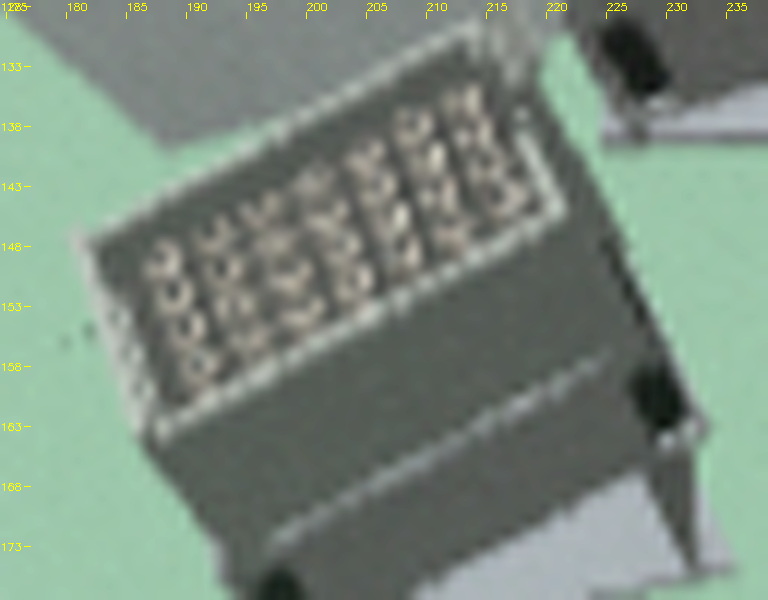

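View pics/z_tub_top.png

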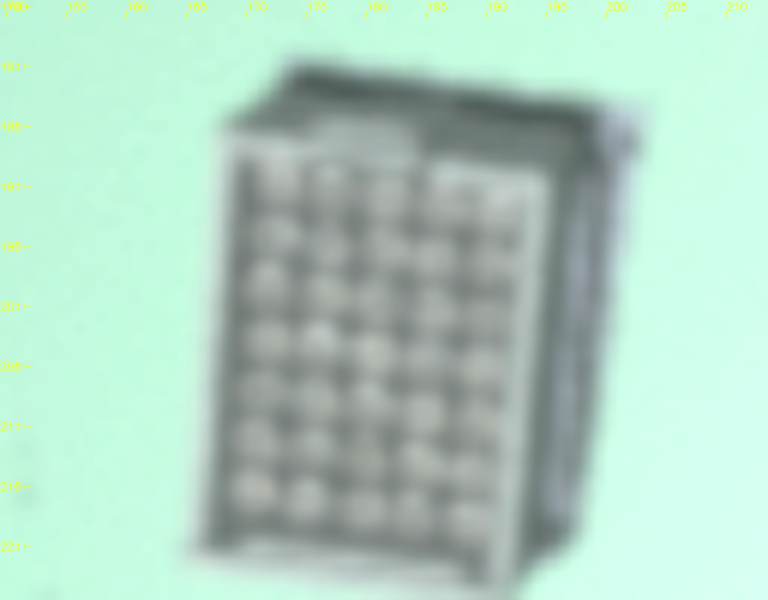

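View pics/z_lid_side.png

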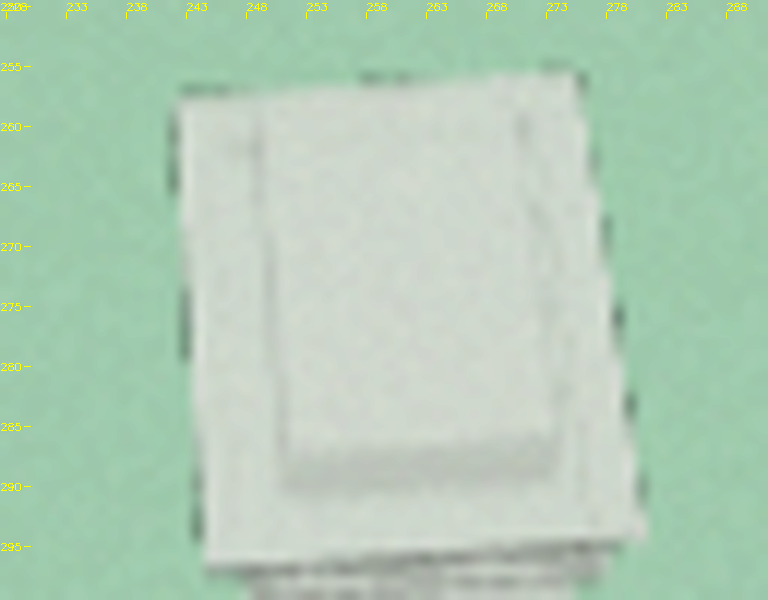

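View pics/z_lid_top.png

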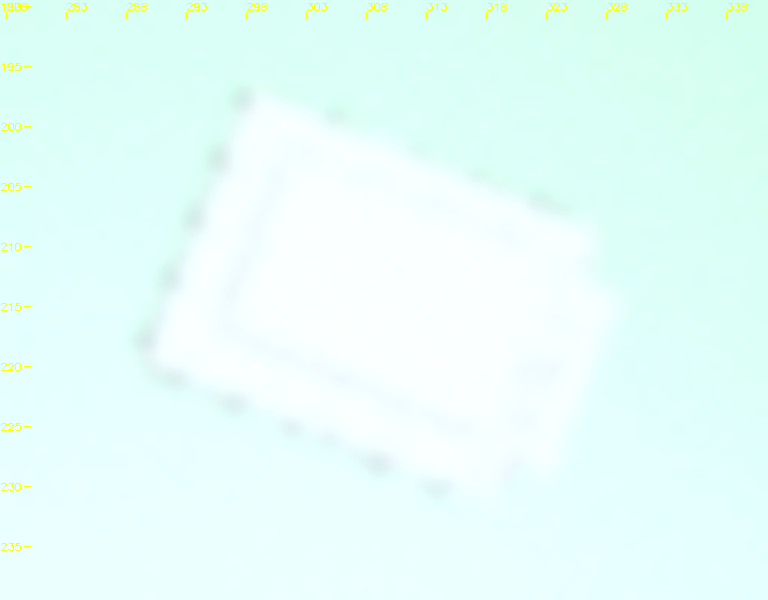

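```bash
cat > fit1.py <<'E'
from ov import *
O={"ts":("side",175,128),"tt":("top",150,176),"ls":("side",228,250),"lt":("top",278,190)}
T=[("ts",(-62,45,62),(80,235)),("ts",(-62,-45,62),(143,432)),("ts",(62,-45,58),(565,213)),("ts",(62,45,58),(473,19)),
("tt",(62,45,58),(228,127)),("tt",(62,-45,58),(553,165)),("tt",(-62,45,62),(190,552)),("tt",(-62,-45,62),(519,593))]
L=[("ls",(62,45,11),(180,97)),("ls",(62,-45,11),(580,72)),("ls",(-52,45,7),(206,570)),("ls",(-52,-45,9),(645,540)),
("ls",(-40,28,33),(287,450)),("ls",(-40,-28,33),(558,436)),
("lt",(62,45,11),(152,355)),("lt",(62,-45,11),(252,92)),("lt",(-52,-45,11),(597,237)),("lt",(-52,45,11),(495,492)),("lt",(-65,-29,4),(620,290)),("lt",(-65,29,4),(548,475))]
pt0,pl0=json.load(open("p0.json"))
def run(D,pose,p0):
    def f(p):
        r,t=pose(p); out=[]
        for k,P,uv in D:
            n,a,b=O[k]; out.append(proj(n,r.apply(np.array(P)/1000)+t)[0]-[a+uv[0]/12-.5,b+uv[1]/12-.5])
        return np.concatenate(out)
    s=least_squares(f,p0,loss="soft_l1",f_scale=.7); C=np.linalg.inv(s.jac.T@s.jac)*.25
    print(np.round(s.x,4),"sd",np.round(np.sqrt(np.diag(C)),4)); print(np.round(f(s.x).reshape(-1,2),2).tolist()); return s.x
pt=run(T,tubpose,pt0); pl=run(L,lidpose,pl0)
print("tub only side/top"); [run([d for d in T if d[0]==k],tubpose,pt) for k in("ts","tt")]
[run([d for d in L if d[0]==k],lidpose,pl) for k in("ls","lt")]
json.dump([pt.tolist(),pl.tolist()],open("p1.json","w"))
tile(pt,pl,"1","pics/ov2.png")
print("axis dist stand/tub check: z", pt[2])
E
python3 fit1.py
```

```text
[ 0.555   0.2278  0.0545 -0.1421] sd [0.0009 0.0011 0.0016 0.0107]
[[-0.53, -0.24], [0.23, 0.76], [1.42, 0.01], [1.19, -0.27], [-0.41, -0.29], [0.16, 0.21], [0.02, 0.71], [-0.39, 0.85]]
[ 0.5066 -0.2104  1.1593] sd [0.0005 0.0005 0.0075]
[[-0.36, -0.34], [0.28, -0.29], [-0.11, 0.54], [0.31, 0.12], [-0.16, 0.05], [0.51, -0.32], [-1.11, 0.32], [-0.0, -0.84], [0.61, -0.58], [-0.08, 1.42], [-0.01, 0.65], [0.11, 0.14]]
tub only side/top
[ 0.5642  0.2625  0.0276 -0.1411] sd [0.0038 0.0114 0.0092 0.0147]
[[-0.35, -0.31], [0.22, 0.02], [-0.0, -0.02], [0.1, 0.3]]
[ 0.5581  0.2313  0.035  -0.1377] sd [0.0015 0.0028 0.0138 0.0124]
[[-0.11, -0.28], [0.0, 0.04], [0.52, 0.13], [-0.34, 0.09]]
[ 0.5064 -0.2104  1.1551] sd [0.0006 0.0006 0.0096]
[[-0.31, -0.39], [0.33, -0.22], [-0.26, 0.5], [0.17, 0.22], [-0.29, 0.03], [0.39, -0.25]]
[ 0.5072 -0.2105  1.1666] sd [0.001  0.0009 0.0124]
[[-1.05, 0.31], [-0.12, -0.92], [0.57, -0.87], [0.05, 1.19], [-0.01, 0.35], [0.23, -0.12]]
axis dist stand/tub check: z 0.05454143910276377
```

View pics/ov2.png

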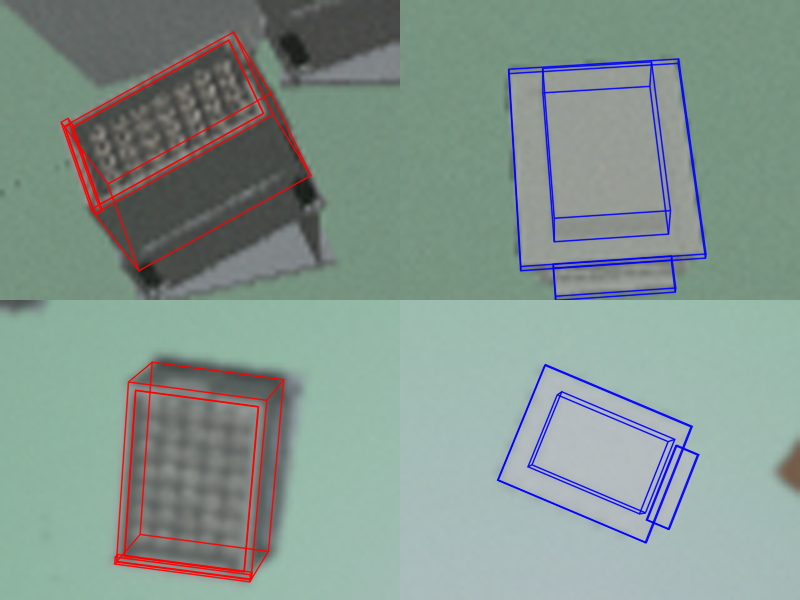

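```bash
python3 - <<'E'
from h import *
obs=json.load(open("obs0.json")); 
for k in range(3,6):
  for n in("side","top"):
    manip.capture(n)
    for t in("stand","catch_nose","slot"):
        for d in manip.mark_of(n,t): obs.append((k,n,t,float(d["point"][0]),float(d["point"][1]),d["conf"]))
json.dump(obs,open("obs1.json","w"))
print([(o[1],round(o[3],1),round(o[4],1),[np.round(onplane(o[1],o[3:5],0)[:2],4).tolist()]) for o in obs if o[2]=="stand"])
print(manip.state()["t"])
E
cat > fit2.py <<'E'
from fit1 import *
obs=json.load(open("obs1.json"))
TP=dict(TUBP); 
def res(p,S,w):
    r,t=tubpose(p); out=[]
    for k,P,uv in T:
        n,a,b=O[k]; out.append((proj(n,r.apply(np.array(P)/1000)+t)[0]-[a+uv[0]/12-.5,b+uv[1]/12-.5])/.6)
    for o in S:
        if o[2]=="stand": q=np.array([p[0],p[1],0])+R.from_euler("z",p[3]).apply([.009,0,0])
        else: q=r.apply(TUBP[o[2]])+t
        out.append((proj(o[1],q)[0]-[o[4],o[3]])/2*w)
    return np.concatenate(out)
def near(p):
    S=[]
    r,t=tubpose(p)
    for o in obs:
        if o[2]=="stand": q=np.array([p[0],p[1],0])
        elif o[2] in TUBP: q=r.apply(TUBP[o[2]])+t
        else: continue
        if np.hypot(*(proj(o[1],q)[0]-[o[4],o[3]]))<9: S.append(o)
    return S
for w in(.3,1,3):
    p=pt.copy()
    for i in range(3):
        S=near(p); s=least_squares(res,p,args=(S,w),loss="soft_l1"); p=s.x
    print(w,len(S),np.round(p,4),np.round(np.sqrt(np.diag(np.linalg.inv(s.jac.T@s.jac))),4))
    r,t=tubpose(p)
    if w==1:
        for n in("side","top"):
            for nm in list(TUBP)+["stand"]:
                q=np.array([p[0],p[1],0])+R.from_euler("z",p[3]).apply([.009,0,0]) if nm=="stand" else r.apply(TUBP[nm])+t
                print(n,nm,np.round(np.mean([proj(n,q)[0]-[o[4],o[3]] for o in S if o[1]==n and o[2]==nm],0),1))
        json.dump([p.tolist(),pl.tolist()],open("p2.json","w"))
E
python3 fit2.py | tail -16
```

```text
[('side', 128.4, 244.8, [[0.7652, 0.3942]]), ('side', 167.8, 214.8, [[0.5726, 0.2369]]), ('top', 199.4, 185.7, [[0.5666, 0.2342]]), ('top', 142.5, 147.4, [[0.7777, 0.3768]]), ('top', 200.8, 184.0, [[0.5616, 0.2402]]), ('side', 170.1, 212.6, [[0.5615, 0.2296]]), ('side', 129.4, 246.2, [[0.767, 0.386]]), ('top', 141.6, 145.4, [[0.7811, 0.3842]]), ('top', 199.0, 189.9, [[0.5679, 0.2192]]), ('side', 130.9, 248.6, [[0.7707, 0.3732]]), ('top', 201.7, 186.8, [[0.5583, 0.2301]]), ('top', 142.6, 145.5, [[0.7773, 0.3837]])]
5.2
[ 0.5072 -0.2105  1.1666] sd [0.001  0.0009 0.0124]
[[-1.05, 0.31], [-0.12, -0.92], [0.57, -0.87], [0.05, 1.19], [-0.01, 0.35], [0.23, -0.12]]
axis dist stand/tub check: z 0.05454143910276377
0.3 42 [ 0.5548  0.2281  0.0544 -0.142 ] [0.0011 0.0014 0.0019 0.0133]
1 42 [ 0.5535  0.2292  0.0535 -0.1448] [0.001  0.0014 0.0017 0.0146]
side tub [1.2 0.4]
side slot [ 1.5 -0.2]
side seat [ 0.2 -0.4]
side catch_nose [ 1.5 -0.9]
side stand [-0.6  1.4]
top tub [-0.  -0.2]
top slot [ 2.  -1.6]
top seat [ 2.4 -0.7]
top catch_nose [-0.9  0. ]
top stand [0.8 0.3]
3 42 [ 0.5523  0.2316  0.0511 -0.1714] [0.0006 0.0009 0.0013 0.0143]
```

```bash
cat > plan.py <<'E'
from h import *
from scipy.spatial.transform import Slerp
def q2r(q): return R.from_quat([q[1],q[2],q[3],q[0]])
def cur():
    s=manip.state(); return np.array(s["tcp_pos"]),q2r(s["tcp_rot"]),s
def plan(p1,r1,vmax=.04,wmax=.12):
    p0,r0,s=cur(); d=np.linalg.norm(p1-p0); a=(r0.inv()*r1).magnitude()
    n=max(1,int(np.ceil(max(d/vmax,a/wmax))))
    step=(r0.inv()*r1).as_rotvec()/n
    print("dist %.4f ang %.1fdeg rows %d t %.2f"%(d,np.degrees(a),n,s["t"]),"tcp",np.round(p0,4))
    for i in range(min(n,5)):
        r=r0*R.from_rotvec(step*i)
        print(np.round(r.inv().apply((p1-p0)/n),4).tolist(),np.round(step,3).tolist())
def rot_from(xyaw,tilt): # tool x along lid x; lid +x end raised by tilt (rad); tool z=-lid z
    return R.from_euler("ZY",[xyaw,-tilt])*R.from_euler("x",np.pi)
E
cat > g1.py <<'E'
from plan import *; import sys
pt,pl=json.load(open("p2.json"))
z=float(sys.argv[1]); c=np.cos(pl[2]); s=np.sin(pl[2])
plan(np.array([pl[0]+.003*c,pl[1]+.003*s,z]),rot_from(pl[2],0))
E
python3 g1.py 0.2
```

```text
dist 0.8250 ang 95.7deg rows 21 t 5.20 tcp [0.1769 0.5471 0.2387]
[-0.0261, -0.0293, 0.0018] [-0.0, 0.0, 0.079]
[-0.0283, -0.0272, 0.0018] [-0.0, 0.0, 0.079]
[-0.0304, -0.0249, 0.0018] [-0.0, 0.0, 0.079]
[-0.0322, -0.0224, 0.0018] [-0.0, 0.0, 0.079]
[-0.0339, -0.0197, 0.0018] [-0.0, 0.0, 0.079]
```

```bash
python3 -m crank '[[[-0.026,-0.029,0,0,0,0.08,-1],[-0.028,-0.027,0,0,0,0.08,-1],[-0.03,-0.025,0,0,0,0.08,-1],[-0.032,-0.022,0,0,0,0.08,-1],[-0.034,-0.02,0,0,0,0.08,-1]]]'; python3 g1.py 0.2
```

```text
t: 5.62
tcp_pos: [0.2536, 0.3674, 0.2371]
tcp_rot: [-0.001, 0.351, 0.936, 0.001]
contact_force: [0.2, -0.4, -0.0]
gripper_width: 0.0883
dist 0.6298 ang 72.5deg rows 16 t 5.62 tcp [0.2536 0.3674 0.2371]
[-0.0356, -0.0166, 0.0022] [-0.0, -0.0, 0.079]
[-0.0368, -0.0138, 0.0023] [-0.0, -0.0, 0.079]
[-0.0378, -0.0108, 0.0023] [-0.0, -0.0, 0.079]
[-0.0385, -0.0078, 0.0023] [-0.0, -0.0, 0.079]
[-0.039, -0.0047, 0.0023] [-0.0, -0.0, 0.079]
```

```bash
python3 -m crank '[[[-0.036,-0.017,0.002,0,0,0.08,-1],[-0.037,-0.014,0.002,0,0,0.08,-1],[-0.038,-0.011,0.002,0,0,0.08,-1],[-0.039,-0.008,0.002,0,0,0.08,-1],[-0.039,-0.005,0.002,0,0,0.08,-1]]]'; python3 -m crank '[[[-0.039,0,0.002,0,0,0.08,-1],[-0.039,0.004,0.002,0,0,0.08,-1],[-0.039,0.008,0.002,0,0,0.08,-1],[-0.038,0.012,0.002,0,0,0.08,-1],[-0.037,0.015,0.002,0,0,0.08,-1]]]';python3 g1.py 0.12
```

```text
t: 6.03
tcp_pos: [0.333, 0.1774, 0.228]
tcp_rot: [0.001, 0.537, 0.844, 0.003]
contact_force: [0.5, -0.4, -0.1]
gripper_width: 0.0884
t: 6.45
tcp_pos: [0.424, -0.0086, 0.2199]
tcp_rot: [0.003, 0.702, 0.713, 0.006]
contact_force: [1.4, 1.3, 0.8]
gripper_width: 0.0882
dist 0.2379 ang 24.5deg rows 6 t 6.45 tcp [ 0.424  -0.0086  0.2199]
[-0.0334, 0.0132, 0.0167] [0.002, -0.001, 0.071]
[-0.0324, 0.0156, 0.0167] [0.002, -0.001, 0.071]
[-0.0312, 0.0179, 0.0167] [0.002, -0.001, 0.071]
[-0.0298, 0.0201, 0.0167] [0.002, -0.001, 0.071]
[-0.0283, 0.0222, 0.0167] [0.002, -0.001, 0.071]
```

```bash
python3 -m crank '[[[-0.033,0.013,0.016,0.002,0,0.07,-1],[-0.032,0.016,0.016,0.002,0,0.07,-1],[-0.031,0.018,0.016,0.002,0,0.07,-1],[-0.03,0.02,0.016,0.002,0,0.07,-1],[-0.028,0.022,0.016,0.002,0,0.07,-1]]]'; python3 g1.py 0.06
```

```text
t: 6.87
tcp_pos: [0.4987, -0.186, 0.1429]
tcp_rot: [0.004, 0.821, 0.57, 0.006]
contact_force: [0.3, 0.9, 0.2]
gripper_width: 0.0881
dist 0.0862 ang 3.2deg rows 3 t 6.87 tcp [ 0.4987 -0.186   0.1429]
[-0.0059, 0.005, 0.0277] [0.005, -0.002, 0.018]
[-0.0057, 0.0052, 0.0277] [0.005, -0.002, 0.018]
[-0.0056, 0.0054, 0.0277] [0.005, -0.002, 0.018]
```

```bash
python3 -m crank '[[[-0.006,0.005,0.027,0.005,-0.002,0.018,-1],[-0.006,0.005,0.027,0.005,-0.002,0.018,-1],[-0.006,0.005,0.02,0.004,0,0.018,-1],[0,0,0,0,0,0,-1]]]'; python3 g1.py 0.0135; python3 - <<'E'
from h import *
for n in("side","top"): cv2.imwrite(f"pics/{n}2.png",manip.capture(n))
a=[cv2.resize(cv2.imread("pics/side2.png")[210:330,200:330],None,fx=3,fy=4),cv2.resize(cv2.imread("pics/top2.png")[150:270,250:380],None,fx=3,fy=4)]
cv2.imwrite("pics/g2.png",np.hstack(a))
E
```

```text
t: 7.2
tcp_pos: [0.5089, -0.2186, 0.0641]
tcp_rot: [0.001, 0.841, 0.541, 0.001]
contact_force: [-0.9, 0.7, -0.2]
gripper_width: 0.0881
dist 0.0518 ang 0.9deg rows 2 t 7.20 tcp [ 0.5089 -0.2186  0.0641]
[0.0047, -0.0028, 0.0253] [0.001, 0.0, -0.007]
[0.0048, -0.0028, 0.0253] [0.001, 0.0, -0.007]
```

View pics/g2.png

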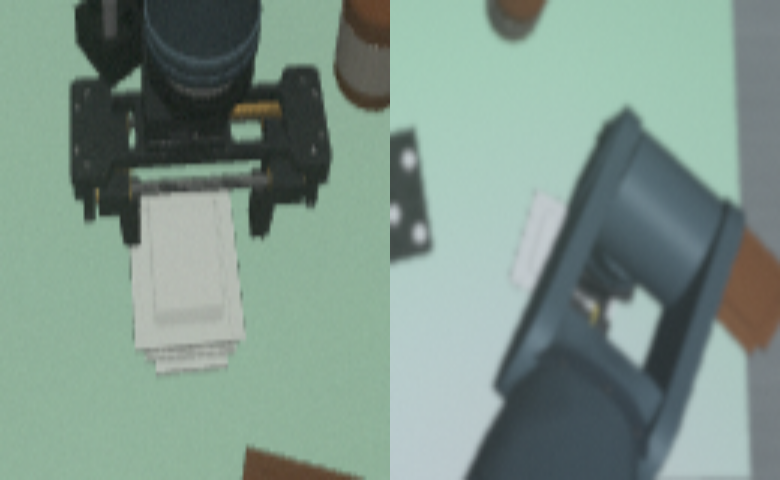

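```bash
python3 -m crank '[[[0.005,-0.003,0.02,0.001,0,-0.007,-1],[0.004,-0.002,0.016,0.001,0,0,-1],[0,0,0.005,0,0,0,-1]]]'; python3 g1.py 0.0135
```

```text
t: 7.55
tcp_pos: [0.5136, -0.2087, 0.0325]
tcp_rot: [0.007, 0.837, 0.547, 0.003]
contact_force: [-0.7, 0.9, -0.6]
gripper_width: 0.088
dist 0.0199 ang 0.9deg rows 1 t 7.55 tcp [ 0.5136 -0.2087  0.0325]
[-0.0013, -0.006, 0.0189] [0.015, 0.002, -0.002]
```

```bash
python3 -m crank '[[[-0.001,-0.004,0.008,0.01,0.002,0,-1],[0,-0.002,0.006,0.004,0,0,-1],[0,0,0.003,0,0,0,-1]]]'; python3 g1.py 0.0135
```

```text
t: 7.8
tcp_pos: [0.5097, -0.2071, 0.0187]
tcp_rot: [0.003, 0.836, 0.548, 0.001]
contact_force: [-0.5, 0.4, 0.1]
gripper_width: 0.0883
dist 0.0055 ang 0.3deg rows 1 t 7.80 tcp [ 0.5097 -0.2071  0.0187]
[-0.0012, -0.0015, 0.0052] [0.005, 0.001, 0.001]
```

```bash
python3 -m crank '[[[-0.001,-0.001,0.004,0.005,0,0,-1],[0,0,0.001,0.002,0,0,-1],[0,0,0,0,0,0,-1]]]'; python3 g1.py 0.0135
```

```text
t: 8.05
tcp_pos: [0.509, -0.2083, 0.0147]
tcp_rot: [0.0, 0.836, 0.548, -0.001]
contact_force: [0.6, 0.1, 0.0]
gripper_width: 0.0879
dist 0.0018 ang 0.1deg rows 1 t 8.05 tcp [ 0.509  -0.2083  0.0147]
[0.0001, -0.0014, 0.0012] [-0.0, 0.001, 0.002]
```

Close the fingers.

```bash
python3 -m crank '[[[0,-0.001,0.001,0,0,0,1],[0,0,0,0,0,0,1],[0,0,0,0,0,0,1],[0,0,0,0,0,0,1],[0,0,0,0,0,0,1]]]'; python3 -m crank '[[[0,0,0,0,0,0,1],[0,0,0,0,0,0,1]]]'; python3 g1.py 0.0135
```

```text
t: 8.47
tcp_pos: [0.5086, -0.2085, 0.0145]
tcp_rot: [0.001, 0.836, 0.548, -0.0]
contact_force: [-0.3, 0.2, 0.2]
gripper_width: 0.0562
t: 8.63
tcp_pos: [0.5085, -0.2085, 0.0145]
tcp_rot: [0.001, 0.836, 0.548, -0.0]
contact_force: [0.6, 0.6, 0.4]
gripper_width: 0.0554
dist 0.0015 ang 0.1deg rows 1 t 8.63 tcp [ 0.5085 -0.2085  0.0145]
[0.0005, -0.001, 0.001] [0.001, 0.002, 0.001]
```

```bash
cat > g2.py <<'E'
from plan import *; import sys
# lid target in tub frame: tongue-tip (lid (-.065,0,.002)) at tub (tx,ty,tz) mm, relative tilt deg
pt=json.load(open("p3.json")) 
G=np.array(json.load(open("grip.json"))) # tcp in lid frame
def lidtarget(tx,ty,tz,tilt):
    rt,tt=tubpose(pt); rl=rt*R.from_euler("y",-np.radians(tilt))
    tip=rt.apply(np.array([tx,ty,tz])/1000)+tt
    return rl, tip-rl.apply([-.065,0,.002])
def nowlid():
    p,r,s=cur(); rl=r*R.from_euler("x",np.pi); return rl,p-rl.apply(G),s
def report():
    rl,t,s=nowlid(); rt,tt=tubpose(pt); q=rt.inv()
    tip=q.apply(rl.apply([-.065,0,.002])+t-tt)*1000; fr=q.apply(rl.apply([.062,0,.007])+t-tt)*1000
    e=(q*rl).as_euler("ZYX",degrees=True)
    f=q.apply(s["contact_force"])
    print("t %.2f"%s["t"],"tip",np.round(tip,1),"front",np.round(fr,1),"yaw %.1f tilt %.1f roll %.1f"%(e[0],-e[1],e[2]),"F(tub)",np.round(f,1),"tq",np.round(q.apply(s["wrist_torque"]),2),"w %.4f"%s["gripper_width"],"q",np.round(s["q"],2))
if __name__=="__main__":
    report(); a=[float(v) for v in sys.argv[1:]]
    if a:
        rl,t=lidtarget(*a[:4]); v=a[4] if len(a)>4 else .04
        plan(t+rl.apply(G),rl*R.from_euler("x",np.pi),v)
E
python3 - <<'E'
import json
json.dump([.5540,.2295,.0530,-.147],open("p3.json","w")); json.dump([.0025,0,.0145],open("grip.json","w"))
E
python3 -m crank '[[[0,0,-0.015,0,0,0,1],[0,0,-0.03,0,0,0,1],[0,0,-0.04,0,0,0,1],[0,0,-0.04,0,0,0,1],[0,0,-0.04,0,0,0,1]]]'; python3 g2.py -50 0 110 15
```

```text
t: 9.05
tcp_pos: [0.5013, -0.2036, 0.1731]
tcp_rot: [-0.011, 0.836, 0.548, -0.005]
contact_force: [0.9, -1.2, -1.9]
gripper_width: 0.0556
t 9.05 tip [  34.1 -501.2  102.1] front [  67.  -378.6   94.6] yaw 75.9 tilt -5.4 roll 22.7 F(tub) [ 0.3 -1.  -2.2] tq [-0.11 -0.    0.05] w 0.0556 q [-0.6   0.19  1.74 -0.    1.24 -0.19]
dist 0.4395 ang 82.6deg rows 13 t 9.05 tcp [ 0.5013 -0.2036  0.1731]
[0.0313, -0.0127, -0.0007] [-0.034, 0.043, 0.096]
[0.03, -0.0156, 0.0002] [-0.034, 0.043, 0.096]
[0.0283, -0.0184, 0.0009] [-0.034, 0.043, 0.096]
[0.0264, -0.0211, 0.0014] [-0.034, 0.043, 0.096]
[0.0241, -0.0236, 0.0017] [-0.034, 0.043, 0.096]
```

```bash
python3 -m crank '[[[0.031,-0.013,-0.012,-0.034,0.043,0.096,1],[0.03,-0.016,-0.01,-0.034,0.043,0.096,1],[0.028,-0.018,-0.006,-0.034,0.043,0.096,1],[0.026,-0.021,0,-0.034,0.043,0.096,1],[0.024,-0.024,0.001,-0.034,0.043,0.096,1]]]'; python3 g2.py -50 0 110 15
```

```text
t: 9.47
tcp_pos: [0.5121, -0.0401, 0.2223]
tcp_rot: [0.012, 0.938, 0.316, 0.139]
contact_force: [0.4, 0.4, -0.6]
gripper_width: 0.0556
t 9.47 tip [  12.  -319.   146.3] front [ 103.  -230.3  149.5] yaw 44.6 tilt -0.8 roll 9.2 F(tub) [ 0.1  0.4 -0.7] tq [-0.1   0.3   0.04] w 0.0556 q [-0.42 -0.12  1.98  0.19  1.07  0.43]
dist 0.2779 ang 49.1deg rows 8 t 9.47 tcp [ 0.5121 -0.0401  0.2223]
[0.0196, -0.028, 0.0066] [-0.031, 0.04, 0.094]
[0.0166, -0.0299, 0.0064] [-0.031, 0.04, 0.094]
[0.0134, -0.0315, 0.006] [-0.031, 0.04, 0.094]
[0.0102, -0.0328, 0.0055] [-0.031, 0.04, 0.094]
[0.0068, -0.0337, 0.0048] [-0.031, 0.04, 0.094]
```

```bash
python3 -m crank '[[[0.02,-0.028,0.004,-0.031,0.04,0.094,1],[0.017,-0.03,0.004,-0.031,0.04,0.094,1],[0.013,-0.031,0.004,-0.031,0.04,0.094,1],[0.01,-0.033,0.005,-0.031,0.04,0.094,1],[0.007,-0.034,0.005,-0.031,0.04,0.094,1]]]'; python3 g2.py -50 0 110 15
```

```text
t: 9.88
tcp_pos: [0.5101, 0.1127, 0.2115]
tcp_rot: [0.02, 0.964, 0.1, 0.244]
contact_force: [-0.2, -0.5, -1.0]
gripper_width: 0.0556
t 9.88 tip [ -27.  -143.   136.1] front [  91.5 -101.9  156.8] yaw 19.2 tilt 7.1 roll 2.3 F(tub) [-0.5 -0.5 -0.9] tq [-0.14  0.46  0.02] w 0.0556 q [-0.02 -0.22  2.14  0.03  0.73  1.32]
dist 0.1253 ang 21.3deg rows 4 t 9.88 tcp [0.5101 0.1127 0.2115]
[0.004, -0.0305, 0.0061] [-0.026, 0.036, 0.082]
[0.0013, -0.0308, 0.0054] [-0.026, 0.036, 0.082]
[-0.0014, -0.031, 0.0046] [-0.026, 0.036, 0.082]
[-0.004, -0.0308, 0.0037] [-0.026, 0.036, 0.082]
```

```bash
python3 -m crank '[[[0.004,-0.03,0.004,-0.026,0.036,0.082,1],[0.001,-0.031,0.004,-0.026,0.036,0.082,1],[-0.001,-0.027,0.004,-0.02,0.036,0.07,1],[-0.003,-0.018,0.002,-0.01,0.02,0.04,1],[0,0,0,0,0,0,1]]]'; python3 g2.py -50 0 90 15 .02
```

```text
t: 10.3
tcp_pos: [0.5037, 0.1934, 0.1942]
tcp_rot: [0.022, 0.957, -0.005, 0.29]
contact_force: [-1.0, 0.2, -1.8]
gripper_width: 0.0557
t 10.30 tip [-51.3 -51.  121.4] front [ 71.  -35.3 152.6] yaw 7.3 tilt 12.0 roll 0.6 F(tub) [-1.6  0.  -1.3] tq [0.   0.45 0.  ] w 0.0557 q [ 0.25 -0.13  2.14 -0.33  0.6   2.06]
dist 0.0514 ang 8.1deg rows 3 t 10.30 tcp [0.5037 0.1934 0.1942]
[-0.0001, -0.0141, 0.0097] [-0.014, 0.018, 0.041]
[-0.0008, -0.0142, 0.0095] [-0.014, 0.018, 0.041]
[-0.0016, -0.0143, 0.0093] [-0.014, 0.018, 0.041]
```

```bash
python3 -m crank '[[[0,-0.014,0.005,-0.014,0.018,0.041,1],[0,-0.014,0.005,-0.014,0.018,0.041,1],[-0.001,-0.014,0.005,-0.014,0.018,0.041,1],[0,-0.005,0,0,0,0,1],[0,0,0,0,0,0,1]]]'; python3 g2.py -50 0 90 15 .02
```

```text
t: 10.72
tcp_pos: [0.514, 0.2402, 0.1792]
tcp_rot: [0.026, 0.946, -0.066, 0.315]
contact_force: [-0.1, -0.3, -1.1]
gripper_width: 0.0559
t 10.72 tip [-52.9   4.  102.9] front [ 68.5   5.2 140.4] yaw 0.5 tilt 14.9 roll -0.3 F(tub) [-0.5 -0.3 -1. ] tq [-0.06  0.59 -0.04] w 0.0559 q [ 0.4  -0.    2.08 -0.61  0.59  2.54]
dist 0.0140 ang 0.5deg rows 1 t 10.72 tcp [0.514  0.2402 0.1792]
[-0.0006, 0.0046, 0.0132] [0.003, 0.002, 0.009]
```

```bash
python3 -m crank '[[[-0.001,0.004,0.006,0.003,0.002,0.009,1],[0,0,0,0,0,0,1],[0,0,0,0,0,0,1]]]'; cat > look.py <<'E'
import sys
from ov import *; import g2
tag=sys.argv[1]
for n in("side","top"): cv2.imwrite(f"pics/{n}{tag}.png",manip.capture(n))
rl,t,s=g2.nowlid(); T=tubpose(g2.pt); o=[]
W,H,S=66,100,6
for n in("side","top"):
    im=cv2.imread(f"pics/{n}{tag}.png"); c=proj(n,T[0].apply([0,0,.06])+T[1])[0]
    a,org=crop(im,c,66,48,12); a=cv2.convertScaleAbs(a,alpha=1.3); b=a.copy(); draw(b,n,[(TUBW,T,(0,0,255)),(LIDW,(rl,t),(255,0,0))],org,12)
    cv2.imwrite(f"pics/l{tag}_{n}.png",a); o+= [cv2.resize(a,None,fx=.5,fy=.5,interpolation=3),cv2.resize(b,None,fx=.5,fy=.5,interpolation=3)]; print(n,org)
cv2.imwrite(f"pics/l{tag}.png",np.vstack([np.hstack(o[:2]),np.hstack(o[2:])]))
E
python3 look.py 3; python3 g2.py
```

```text
t: 10.97
tcp_pos: [0.5166, 0.2333, 0.1737]
tcp_rot: [0.024, 0.946, -0.068, 0.316]
contact_force: [-0.6, 1.0, -1.7]
gripper_width: 0.0553
side [167 122]
top [146 182]
t 11.07 tip [-51.8  -1.9  96.6] front [ 69.6  -1.6 134.1] yaw 0.1 tilt 14.9 roll -0.1 F(tub) [ 0.   0.3 -1.2] tq [-0.02  0.5   0.03] w 0.0557 q [ 0.38  0.    2.09 -0.61  0.56  2.54]
```

View pics/l3.png

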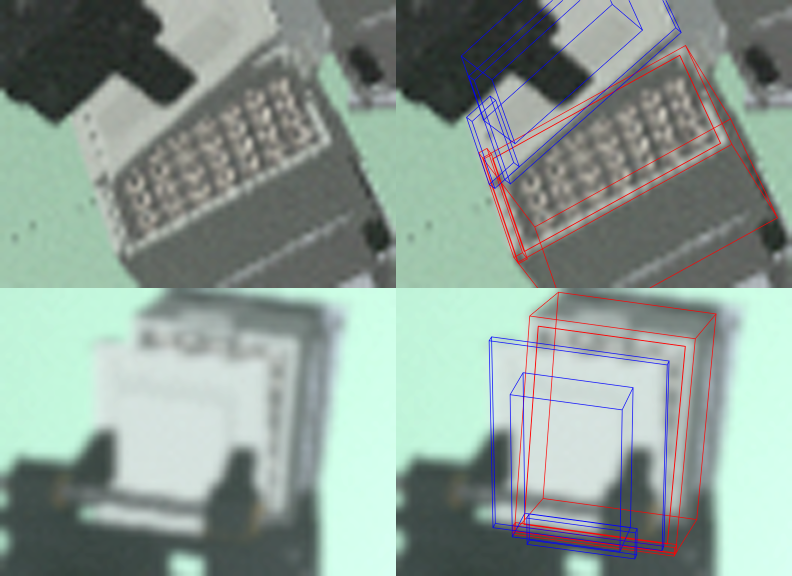

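View pics/l3_top.png

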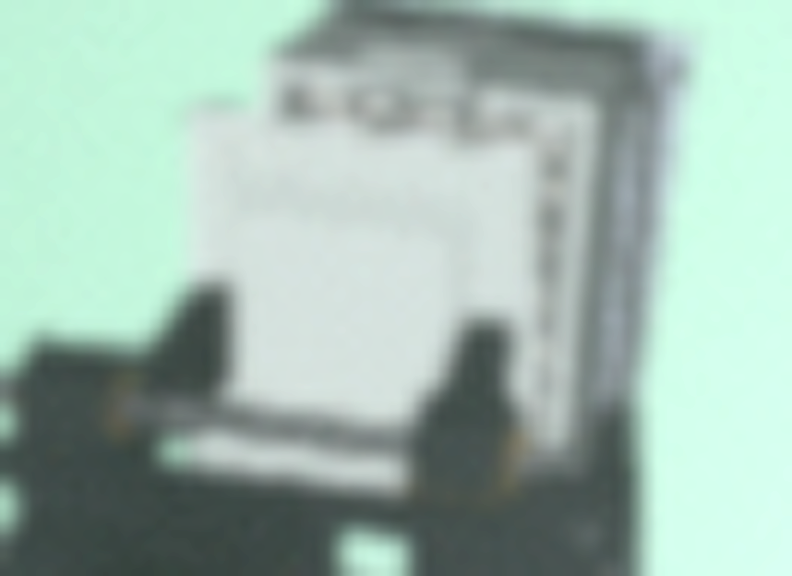

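View pics/l3_side.png

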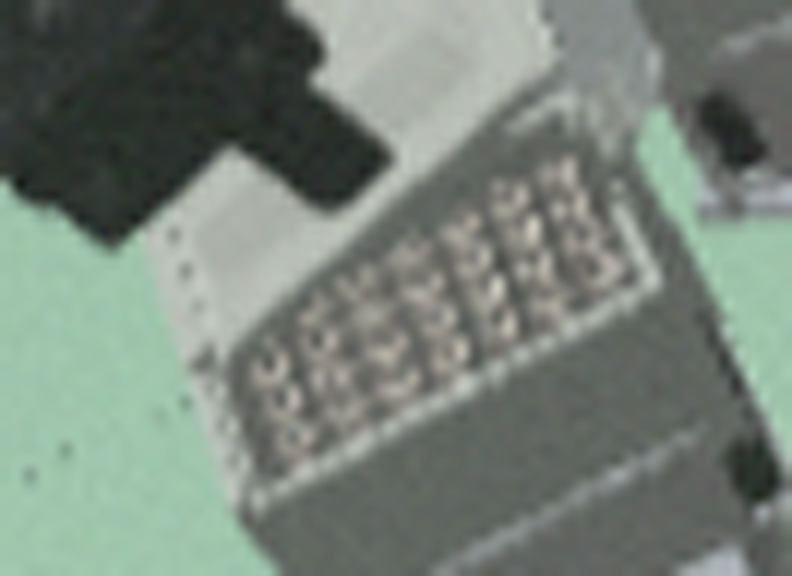

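```bash
cat > cmp.py <<'E'
from ov import *; import g2
rl,t,s=g2.nowlid(); T=tubpose(g2.pt)
org={"side":(167,122),"top":(146,182)}
for n,w,P,uv in [("side","L",(62,-45,9),(552,65)),("side","L",(-52,-45,7),(228,365)),("top","L",(62,45,11),(190,110)),("top","L",(62,-45,11),(533,147)),
 ("side","T",(62,-45,58),(658,285)),("side","T",(-62,-45,62),(240,510)),("top","T",(62,45,58),(272,60)),("top","T",(62,-45,58),(602,97)),("top","T",(57,-40,58),(578,128))]:
    r,tt=(rl,t) if w=="L" else T
    print(n,w,P,"pred-obs px",np.round(proj(n,r.apply(np.array(P)/1000)+tt)[0]-(np.array(org[n])+np.array(uv)/12-.5),2))
E
python3 cmp.py
```

```text
side L (62, -45, 9) pred-obs px [ 1.05 -0.43]
side L (-52, -45, 7) pred-obs px [0.03 0.19]
top L (62, 45, 11) pred-obs px [-0.36 -0.42]
top L (62, -45, 11) pred-obs px [0.75 0.53]
side T (62, -45, 58) pred-obs px [1.11 0.26]
side T (-62, -45, 62) pred-obs px [-0.4   0.37]
top T (62, 45, 58) pred-obs px [-0.42 -0.38]
top T (62, -45, 58) pred-obs px [-0.32  0.33]
top T (57, -40, 58) pred-obs px [ 0.01 -0.98]
```

```bash
echo '[0.5540,0.2283,0.0530,-0.147]'>p3.json; python3 g2.py -60 0 70 15 .01
```

```text
t 11.07 tip [-52.   -0.7  96.6] front [ 69.5  -0.4 134.2] yaw 0.1 tilt 14.9 roll -0.1 F(tub) [ 0.   0.3 -1.2] tq [-0.02  0.5   0.03] w 0.0557 q [ 0.38  0.    2.09 -0.61  0.56  2.54]
dist 0.0278 ang 0.2deg rows 3 t 11.07 tcp [0.5164 0.2333 0.1737]
[-0.0049, -0.0002, 0.0079] [0.0, 0.0, 0.001]
[-0.0049, -0.0002, 0.0079] [0.0, 0.0, 0.001]
[-0.0049, -0.0002, 0.0079] [0.0, 0.0, 0.001]
```

```bash
python3 -m crank '[[[-0.005,0,0.008,0,0,0,1],[-0.005,0,0.008,0,0,0,1],[-0.004,0,0.006,0,0,0,1],[0,0,0,0,0,0,1]]]'; python3 g2.py -60 0 66 15 .01
```

```text
t: 11.4
tcp_pos: [0.5196, 0.2316, 0.1473]
tcp_rot: [0.024, 0.946, -0.07, 0.317]
contact_force: [-0.2, 0.0, -1.9]
gripper_width: 0.0556
t 11.40 tip [-58.6  -1.8  70.8] front [ 62.7  -1.8 108.6] yaw 0.0 tilt 15.1 roll -0.0 F(tub) [-0.9 -0.  -1.7] tq [0.03 0.54 0.02] w 0.0556 q [ 0.38  0.05  2.1  -0.67  0.51  2.61]
dist 0.0053 ang 0.1deg rows 1 t 11.40 tcp [0.5196 0.2316 0.1473]
[-0.0025, -0.0018, 0.0043] [0.001, -0.001, 0.0]
```

```bash
python3 -m crank '[[[-0.001,-0.002,0.004,0,0,0,1],[0,0,0.001,0,0,0,1],[0,0,0,0,0,0,1]]]'; python3 g2.py;python3 -m crank '[[[0,0,0.002,0,0,0,1],[0,0,0,0,0,0,1]]]'; python3 g2.py; python3 -m crank '[[[0,0,0.002,0,0,0,1],[0,0,0,0,0,0,1]]]'; python3 g2.py
```

```text
t: 11.65
tcp_pos: [0.5222, 0.2332, 0.1417]
tcp_rot: [0.024, 0.946, -0.07, 0.316]
contact_force: [-1.3, -1.0, 1.9]
gripper_width: 0.0556
t 11.65 tip [-58.6   0.2  64.7] front [ 62.8   0.2 102.5] yaw 0.0 tilt 15.0 roll -0.1 F(tub) [-0.4 -1.2  2.2] tq [-0.15  0.6   0.03] w 0.0556 q [ 0.38  0.07  2.09 -0.69  0.5   2.63]
t: 11.82
tcp_pos: [0.5233, 0.2331, 0.1402]
tcp_rot: [0.024, 0.946, -0.069, 0.316]
contact_force: [-2.3, -0.1, 1.6]
gripper_width: 0.0558
t 11.82 tip [-58.1   0.2  62.9] front [ 63.3   0.3 100.6] yaw 0.0 tilt 15.0 roll -0.1 F(tub) [-1.5 -0.4  2.4] tq [-0.18  0.83 -0.  ] w 0.0558 q [ 0.38  0.08  2.09 -0.69  0.49  2.63]
t: 11.98
tcp_pos: [0.5247, 0.2331, 0.1391]
tcp_rot: [0.024, 0.946, -0.069, 0.317]
contact_force: [-2.7, -0.5, 2.7]
gripper_width: 0.0558
t 11.98 tip [-57.2   0.4  61.4] front [64.2  0.5 99.2] yaw 0.1 tilt 15.0 roll -0.1 F(tub) [-1.4 -0.9  3.5] tq [-0.2   0.96 -0.02] w 0.0558 q [ 0.38  0.08  2.09 -0.7   0.49  2.64]
```

```bash
python3 -m crank '[[[0.002,0,-0.005,0,0,0,1],[0.006,0,0,0,0,0,1],[0,0,0,0,0,0,1],[0,0,0,0,0,0,1]]]'; python3 look.py 4; python3 g2.py -50.5 0 53 15 .01
```

```text
t: 12.32
tcp_pos: [0.529, 0.233, 0.1494]
tcp_rot: [0.023, 0.945, -0.069, 0.317]
contact_force: [-0.3, 0.6, -2.0]
gripper_width: 0.0557
side [167 122]
top [147 182]
t 12.42 tip [-49.4   0.9  69.1] front [ 71.9   1.  107.1] yaw 0.1 tilt 15.1 roll -0.0 F(tub) [-0.5  0.3 -0.9] tq [-0.03  0.55  0.04] w 0.0555 q [ 0.37  0.07  2.08 -0.67  0.51  2.6 ]
dist 0.0163 ang 0.1deg rows 2 t 12.42 tcp [0.529  0.233  0.1493]
[-0.0026, 0.0005, 0.0077] [-0.0, -0.001, 0.0]
[-0.0026, 0.0005, 0.0077] [-0.0, -0.001, 0.0]
```

View pics/l4.png

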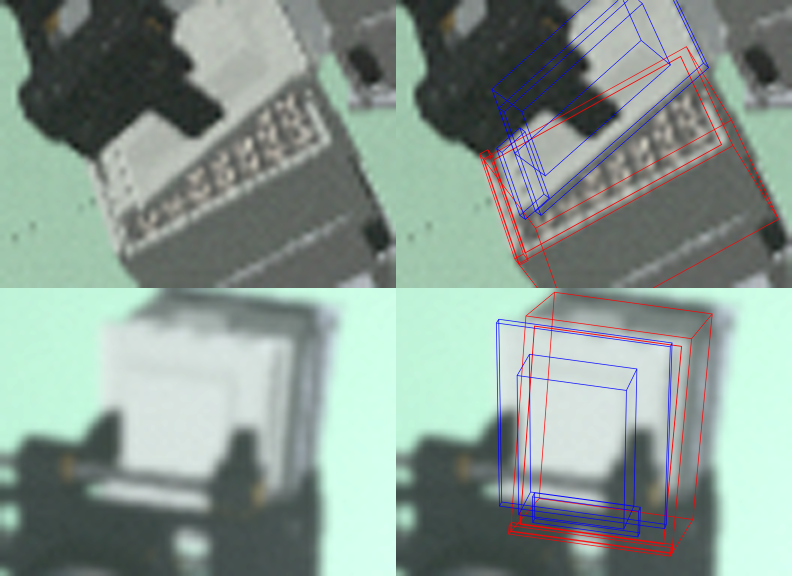

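View pics/l4_side.png

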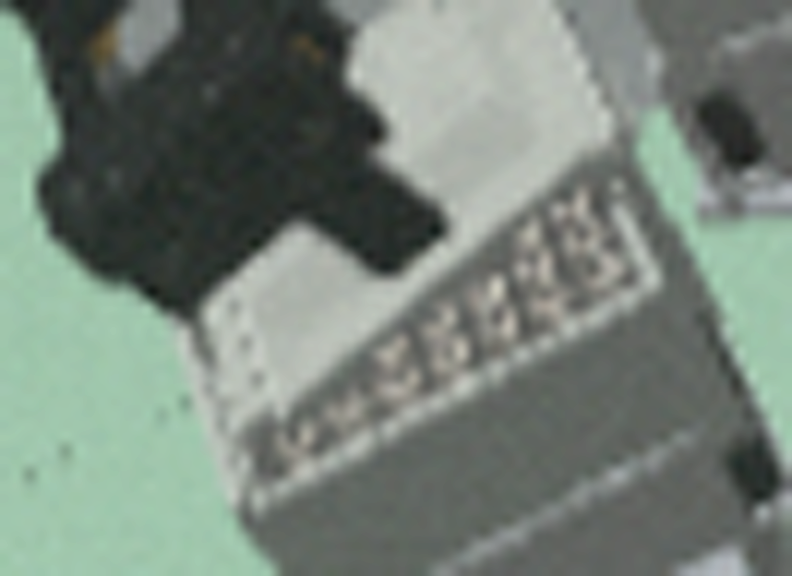

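```bash
python3 - <<'E'
import re
s=open("g2.py").read()
s=s.replace('''def nowlid():
    p,r,s=cur(); rl=r*R.from_euler("x",np.pi); return rl,p-rl.apply(G),s''','''try: PHI=json.load(open("phi.json"))
except Exception: PHI=0.  # deg: lid tilt relative to tool (+ = +x end higher)
C=np.array([.0025,0,.028]); RP=R.from_euler("y",-np.radians(PHI))
# lid frame -> nominal(tool-aligned) frame: x_n = C+RP(x-C)
def nowlid():
    p,r,s=cur(); rn=r*R.from_euler("x",np.pi); tn=p-rn.apply(G)
    return rn*RP, tn+rn.apply(C-RP.apply(C)), s
def tcp_for(rl,t):
    rn=rl*RP.inv(); tn=t-rn.apply(C-RP.apply(C)); return tn+rn.apply(G), rn*R.from_euler("x",np.pi)''')
s=s.replace("plan(t+rl.apply(G),rl*R.from_euler(\"x\",np.pi),v)","plan(*tcp_for(rl,t),v)")
open("g2.py","w").write(s)
E
python3 - <<'E'
from ov import *; import g2
rn,tn,s=g2.nowlid()
D=[("side",(62,-45,9),(616,150),(1.05,-.43)),("side",(-52,-45,9),(285,412),(.03,.19)),("top",(62,45,11),(None),0)][:2]
org=np.array((167,122))
for phi in(0,-1,-2,-3,-4):
    RP=R.from_euler("y",-np.radians(phi)); C=g2.C
    print(phi,[np.round(proj(n,rn.apply(C+RP.apply(np.array(P)/1000-C))+tn)[0]-np.array(b)-(org+np.array(uv)/12-.5),2).tolist() for n,P,uv,b in D])
E
```

```text
0 [[-0.75, -1.21], [-0.11, 1.02]]
-1 [[-0.61, -0.94], [-0.41, 0.93]]
-2 [[-0.48, -0.67], [-0.71, 0.83]]
-3 [[-0.35, -0.4], [-1.0, 0.74]]
-4 [[-0.23, -0.12], [-1.29, 0.63]]
```

```bash
echo -2 > phi.json; python3 g2.py -50.5 0 53 15 .008
```

```text
t 12.42 tip [-50.9   0.9  71.2] front [ 71.7   1.  104.9] yaw 0.1 tilt 13.1 roll -0.0 F(tub) [-0.5  0.3 -0.9] tq [-0.03  0.55  0.04] w 0.0555 q [ 0.37  0.07  2.08 -0.67  0.51  2.6 ]
dist 0.0162 ang 1.9deg rows 3 t 12.42 tcp [0.529  0.233  0.1493]
[-0.0016, 0.0003, 0.0051] [-0.0, 0.011, 0.0]
[-0.0016, 0.0003, 0.0051] [-0.0, 0.011, 0.0]
[-0.0017, 0.0003, 0.0051] [-0.0, 0.011, 0.0]
```

```bash
python3 -m crank '[[[-0.001,0,0.005,0,0.011,0,1],[-0.001,0,0.005,0,0.011,0,1],[0,0,0,0,0.01,0,1],[0,0,0,0,0,0,1]]]'; python3 g2.py -50.5 0 53 15 .008
```

```text
t: 12.75
tcp_pos: [0.534, 0.2323, 0.14]
tcp_rot: [0.024, 0.94, -0.069, 0.333]
contact_force: [0.5, -0.4, -0.9]
gripper_width: 0.0561
t 12.75 tip [-48.7   1.   58.6] front [72.6  1.  96.4] yaw 0.0 tilt 15.1 roll 0.0 F(tub) [ 0.2 -0.3 -1. ] tq [0.01 0.53 0.  ] w 0.0561 q [ 0.38  0.1   2.09 -0.78  0.46  2.72]
dist 0.0060 ang 0.1deg rows 1 t 12.75 tcp [0.534  0.2323 0.14  ]
[-0.0033, 0.001, 0.0049] [-0.001, -0.001, 0.0]
```

```bash
python3 -m crank '[[[-0.001,0.001,0.003,0,0,0,1],[-0.001,0,0.002,0,0,0,1],[0,0,0,0,0,0,1]]]'; python3 g2.py -54 0 52.5 15 .008
```

```text
t: 13.0
tcp_pos: [0.5354, 0.231, 0.1342]
tcp_rot: [0.024, 0.94, -0.069, 0.333]
contact_force: [-0.4, -0.1, -2.3]
gripper_width: 0.0558
t 13.00 tip [-49.4  -0.1  52.7] front [71.9 -0.  90.4] yaw 0.0 tilt 15.0 roll 0.0 F(tub) [-1.2 -0.2 -2. ] tq [-0.    0.51 -0.07] w 0.0558 q [ 0.37  0.11  2.09 -0.8   0.45  2.73]
dist 0.0046 ang 0.0deg rows 1 t 13.00 tcp [0.5354 0.231  0.1342]
[-0.0044, -0.0001, -0.0012] [-0.001, -0.0, 0.001]
```

```bash
python3 -m crank '[[[-0.004,0,-0.001,0,0,0,1],[-0.002,0,-0.0005,0,0,0,1],[0,0,0,0,0,0,1]]]'; python3 g2.py -60 0 52.5 15 .008;
```

```text
t: 13.25
tcp_pos: [0.5299, 0.2318, 0.1317]
tcp_rot: [0.024, 0.94, -0.069, 0.333]
contact_force: [-0.4, 0.1, -1.3]
gripper_width: 0.0556
t 13.25 tip [-55.6  -0.1  52.4] front [65.8 -0.1 90.1] yaw 0.0 tilt 15.0 roll 0.0 F(tub) [-0.9  0.  -1. ] tq [0.03 0.48 0.11] w 0.0556 q [ 0.38  0.11  2.1  -0.81  0.45  2.75]
dist 0.0044 ang 0.0deg rows 1 t 13.25 tcp [0.5299 0.2318 0.1317]
[-0.0042, -0.0001, -0.0014] [-0.001, -0.001, 0.0]
```

```bash
python3 -m crank '[[[-0.003,0,-0.001,0,0,0,1],[0,0,0,0,0,0,1]]]'; python3 g2.py; python3 -m crank '[[[-0.003,0,-0.001,0,0,0,1],[0,0,0,0,0,0,1]]]'; python3 g2.py -63 0 52 15 .008
```

```text
t: 13.42
tcp_pos: [0.5265, 0.2324, 0.1306]
tcp_rot: [0.024, 0.94, -0.069, 0.333]
contact_force: [-0.0, -0.4, -2.0]
gripper_width: 0.0557
t 13.42 tip [-59.1   0.   52.6] front [62.3  0.  90.4] yaw 0.0 tilt 15.0 roll 0.0 F(tub) [-0.7 -0.4 -1.9] tq [-0.1   0.67 -0.  ] w 0.0557 q [ 0.38  0.1   2.11 -0.82  0.45  2.77]
t: 13.58
tcp_pos: [0.5232, 0.2329, 0.1294]
tcp_rot: [0.024, 0.94, -0.069, 0.333]
contact_force: [0.2, -0.6, -0.9]
gripper_width: 0.0556
t 13.58 tip [-62.7   0.1  52.8] front [58.7  0.1 90.6] yaw 0.0 tilt 15.0 roll 0.1 F(tub) [-0.  -0.5 -0.9] tq [-0.05  0.59 -0.01] w 0.0556 q [ 0.39  0.1   2.12 -0.83  0.45  2.78]
dist 0.0009 ang 0.1deg rows 1 t 13.58 tcp [0.5232 0.2329 0.1294]
[-0.0005, 0.0001, 0.0007] [-0.001, -0.001, 0.0]
```

```bash
python3 -m crank '[[[-0.002,0,-0.0005,0,0,0,1],[0,0,0,0,0,0,1]]]'; python3 g2.py; python3 -m crank '[[[-0.002,0,0,0,0,0,1],[0,0,0,0,0,0,1]]]'; python3 g2.py -66 0 52 8 .008; python3 look.py 5
```

```text
t: 13.75
tcp_pos: [0.521, 0.2333, 0.1284]
tcp_rot: [0.024, 0.94, -0.069, 0.333]
contact_force: [-0.3, 1.1, -0.8]
gripper_width: 0.0559
t 13.75 tip [-65.1   0.1  52.7] front [56.2  0.1 90.5] yaw 0.0 tilt 15.0 roll 0.1 F(tub) [-0.8  1.  -0.5] tq [-0.05  0.56  0.  ] w 0.0559 q [ 0.39  0.1   2.12 -0.83  0.45  2.79]
t: 13.92
tcp_pos: [0.5198, 0.2337, 0.1277]
tcp_rot: [0.024, 0.94, -0.069, 0.334]
contact_force: [-0.6, 0.3, 0.2]
gripper_width: 0.0557
t 13.92 tip [-66.5   0.3  52.4] front [54.9  0.4 90.3] yaw 0.0 tilt 15.1 roll 0.1 F(tub) [-0.5  0.3  0.4] tq [-0.1   0.52 -0.02] w 0.0557 q [ 0.39  0.1   2.12 -0.84  0.45  2.79]
dist 0.0091 ang 7.1deg rows 2 t 13.92 tcp [0.5198 0.2337 0.1277]
[0.0005, 0.0002, 0.0045] [-0.001, -0.062, 0.0]
[0.0008, 0.0002, 0.0045] [-0.001, -0.062, 0.0]
side [167 122]
top [147 182]
```

View pics/l5.png

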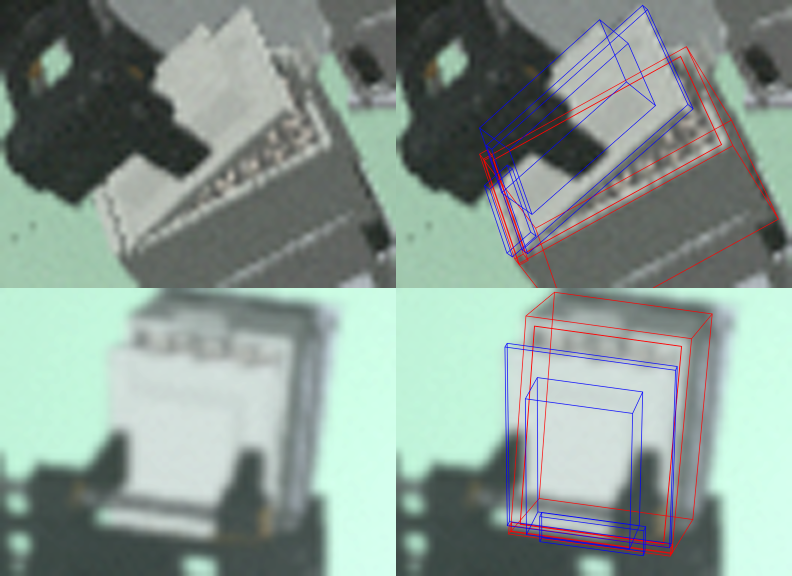

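View pics/l5_side.png

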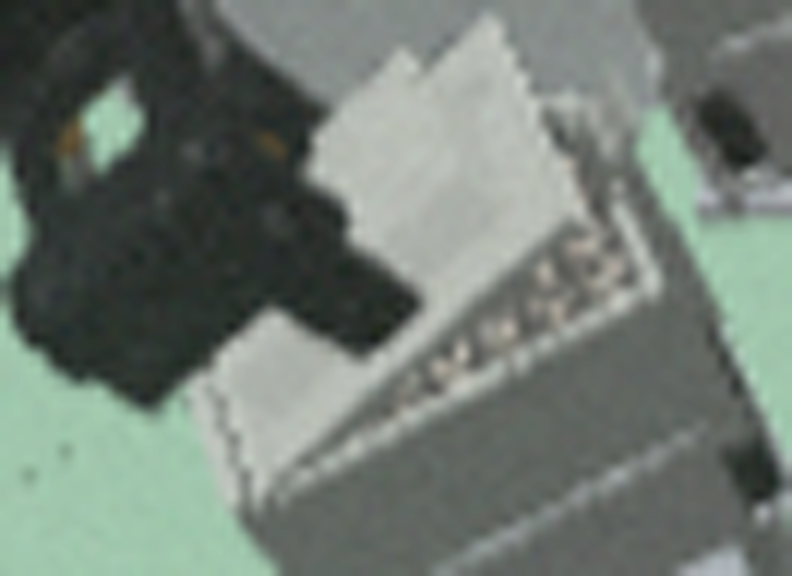

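```bash
python3 -m crank '[[[-0.002,0,0,0,0,0,1],[0,0,0,0,0,0,1]]]'; python3 g2.py -66.5 0 52.5 10 .008
```

```text
t: 14.18
tcp_pos: [0.5197, 0.2338, 0.1277]
tcp_rot: [0.024, 0.939, -0.069, 0.335]
contact_force: [0.9, -0.7, -0.6]
gripper_width: 0.0556
t 14.18 tip [-66.6   0.5  52.4] front [54.7  0.4 90.6] yaw -0.0 tilt 15.2 roll 0.1 F(tub) [ 0.7 -0.6 -1. ] tq [-0.2   0.46  0.  ] w 0.0556 q [ 0.39  0.1   2.12 -0.85  0.45  2.8 ]
dist 0.0062 ang 5.2deg rows 1 t 14.18 tcp [0.5197 0.2338 0.1277]
[0.0007, 0.0004, 0.0062] [-0.001, -0.091, -0.0]
```

```bash
python3 -m crank '[[[0,0,0.002,0,-0.03,0,1],[0,0,0.002,0,-0.03,0,1],[0,0,0.001,0,-0.02,0,1],[0,0,0,0,0,0,1]]]'; python3 g2.py -66.5 0 52.5 6 .008
```

```text
t: 14.52
tcp_pos: [0.5237, 0.2335, 0.1247]
tcp_rot: [0.021, 0.952, -0.07, 0.296]
contact_force: [0.1, 0.3, -0.2]
gripper_width: 0.0561
t 14.52 tip [-66.2   0.7  53.3] front [57.8  0.7 81.5] yaw 0.0 tilt 10.6 roll 0.1 F(tub) [-0.   0.3 -0.2] tq [ 0.01  0.48 -0.01] w 0.0561 q [ 0.36  0.11  2.08 -0.62  0.49  2.57]
dist 0.0062 ang 4.6deg rows 1 t 14.52 tcp [0.5237 0.2335 0.1247]
[0.0001, 0.0007, 0.0061] [-0.002, -0.08, 0.0]
```

```bash
python3 -m crank '[[[0,0,0.002,0,-0.03,0,1],[0,0,0.002,0,-0.03,0,1],[0,0,0,0,0,0,1]]]'; python3 g2.py -66.5 0 52.5 4 .008
```

```text
t: 14.77
tcp_pos: [0.5262, 0.2332, 0.1216]
tcp_rot: [0.018, 0.961, -0.071, 0.268]
contact_force: [-0.2, 0.6, 0.3]
gripper_width: 0.0556
t 14.77 tip [-66.4   0.9  53.3] front [59.   0.8 74.1] yaw -0.0 tilt 7.1 roll 0.2 F(tub) [-0.1  0.6  0.4] tq [ 0.02  0.46 -0.01] w 0.0556 q [ 0.34  0.12  2.04 -0.49  0.54  2.43]
dist 0.0047 ang 3.1deg rows 1 t 14.77 tcp [0.5262 0.2332 0.1216]
[0.0002, 0.0008, 0.0046] [-0.003, -0.055, -0.0]
```

```bash
python3 -m crank '[[[0,0,0.002,0,-0.03,0,1],[0,0,0.002,0,-0.02,0,1],[0,0,0,0,0,0,1]]]'; python3 g2.py -66.5 0 52.5 3 .008; python3 look.py 6
```

```text
t: 15.02
tcp_pos: [0.5278, 0.233, 0.1181]
tcp_rot: [0.017, 0.967, -0.071, 0.245]
contact_force: [-1.9, 0.5, 2.9]
gripper_width: 0.0559
t 15.02 tip [-67.1   0.9  52.7] front [59.2  0.8 67.4] yaw -0.1 tilt 4.4 roll 0.1 F(tub) [-0.7  0.3  3.5] tq [0.09 0.35 0.  ] w 0.0559 q [ 0.33  0.14  2.02 -0.41  0.58  2.34]
dist 0.0022 ang 1.4deg rows 1 t 15.02 tcp [0.5278 0.233  0.1181]
[0.0008, 0.0008, 0.0019] [-0.002, -0.024, -0.001]
side [167 122]
top [147 182]
```

View pics/l6.png

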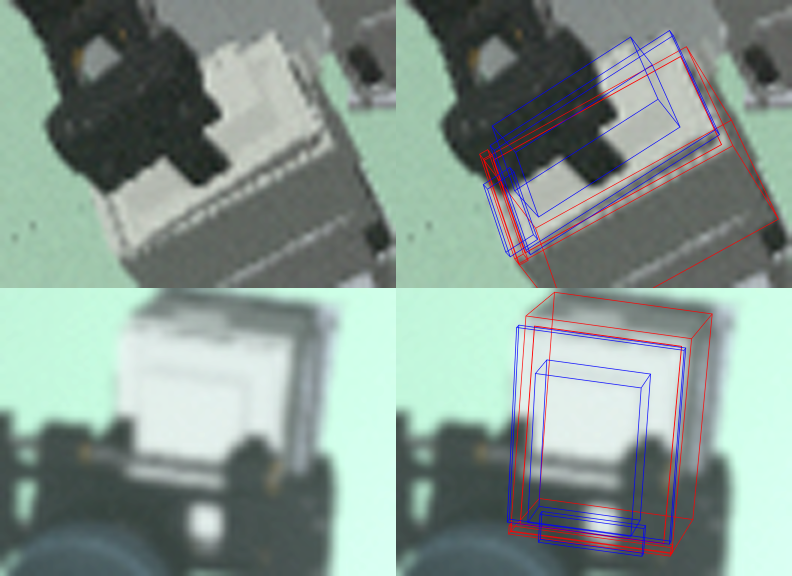

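```bash
python3 -m crank '[[[0,0,-0.001,0,0,0,-1],[0,0,0,0,0,0,-1],[0,0,0,0,0,0,-1],[0,0,0,0,0,0,-1]]]'; python3 -m crank '[[[0,0,-0.01,0,0,0,-1],[0,0,-0.025,0,0,0,-1],[0,0,-0.025,0,0,0,-1],[0,0,0,0,0,0,1],[0,0,0,0,0,0,1]]]'; python3 look.py 7; python3 g2.py
```

```text
t: 15.45
tcp_pos: [0.5254, 0.2332, 0.118]
tcp_rot: [0.017, 0.967, -0.071, 0.246]
contact_force: [-0.2, -0.7, -0.3]
gripper_width: 0.0803
t: 15.87
tcp_pos: [0.4937, 0.237, 0.1723]
tcp_rot: [0.018, 0.967, -0.071, 0.244]
contact_force: [0.0, -0.4, 0.0]
gripper_width: 0.0769
side [167 122]
top [147 182]
t 15.97 tip [-78.5  -0.4 115.2] front [ 47.7  -0.2 129.6] yaw 0.1 tilt 4.3 roll -0.0 F(tub) [0.2 1.2 0. ] tq [ 0.01  0.34 -0.01] w 0.0691 q [ 0.36 -0.01  2.04 -0.37  0.7   2.31]
```

View pics/l7.png

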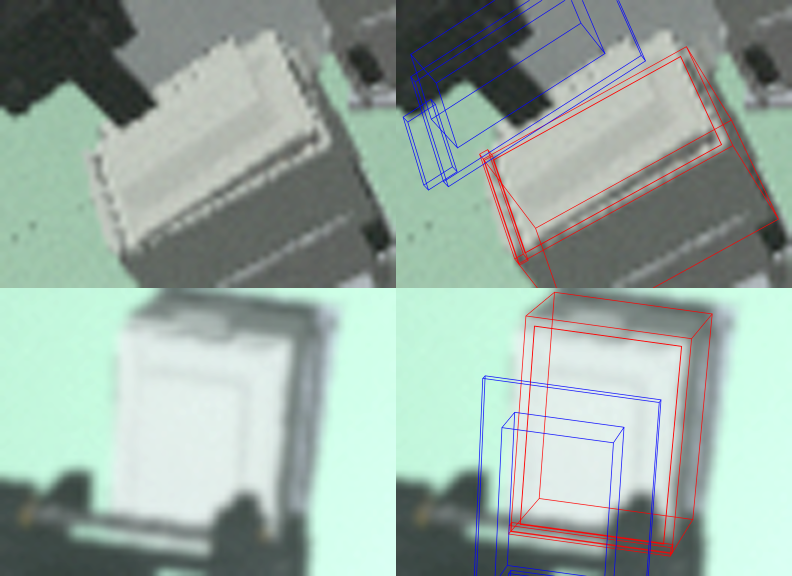

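```bash
cat > g3.py <<'E'
from plan import *; import sys
pt=json.load(open("p3.json")); rt,tt=tubpose(pt)
p,r,s=cur(); q=rt.inv()
e=(q*(r*R.from_euler("x",np.pi))).as_euler("ZYX",degrees=True)
print("t %.2f"%s["t"],"tcp(tub)",np.round(q.apply(p-tt)*1000,1),"tilt %.1f"%-e[1],"F",np.round(q.apply(s["contact_force"]),1),"w %.3f"%s["gripper_width"])
a=[float(v) for v in sys.argv[1:]]
if a: plan(rt.apply(np.array(a[:3])/1000)+tt, rt*R.from_euler("x",np.pi),a[3])
E
python3 g3.py 37 0 115 .03
```

```text
t 15.97 tcp(tub) [-11.7  -0.3 132.7] tilt 6.3 F [0.2 1.2 0. ] w 0.069
dist 0.0518 ang 6.3deg rows 2 t 15.97 tcp [0.4941 0.2369 0.1717]
[0.0232, -0.0001, 0.0115] [0.0, -0.055, 0.0]
[0.0238, -0.0001, 0.0102] [0.0, -0.055, 0.0]
```

```bash
python3 -m crank '[[[0.017,0,0.005,0,-0.04,0,1],[0.017,0,0.005,0,-0.04,0,1],[0.014,0,0.003,0,-0.03,0,1],[0,0,0,0,0,0,1],[0,0,0,0,0,0,1]]]'; python3 g3.py 37 0 100 .03
```

```text
t: 16.38
tcp_pos: [0.5414, 0.2282, 0.1747]
tcp_rot: [0.016, 0.98, -0.071, 0.184]
contact_force: [-0.4, 0.0, -0.7]
gripper_width: 0.0361
t 16.38 tcp(tub) [ 34.1  -1.9 117.5] tilt -0.7 F [-0.6 -0.  -0.5] w 0.036
dist 0.0179 ang 0.8deg rows 1 t 16.38 tcp [0.5414 0.2282 0.1747]
[0.0031, -0.002, 0.0175] [0.004, 0.013, 0.002]
```

```bash
python3 -m crank '[[[0.002,-0.002,0.006,0.003,0.01,0,1],[0,0,0.006,0,0,0,1],[0,0,0.003,0,0,0,1],[0,0,0,0,0,0,1],[0,0,0,0,0,0,1]]]'; python3 g3.py; python3 -m crank '[[[0,0,0,0,0,0,1],[0,0,0,0,0,0,1]]]';python3 g3.py 37 0 90 .03
```

```text
t: 16.8
tcp_pos: [0.545, 0.2289, 0.1552]
tcp_rot: [0.016, 0.98, -0.07, 0.187]
contact_force: [-0.6, 0.2, -0.6]
gripper_width: 0.0024
t 16.80 tcp(tub) [29.9 -0.8 98.1] tilt -0.4 F [-0.8  0.1 -0.3] w 0.002
t: 16.97
tcp_pos: [0.544, 0.2291, 0.1545]
tcp_rot: [0.016, 0.98, -0.07, 0.186]
contact_force: [1.1, 0.8, 0.5]
gripper_width: 0.0006
t 16.97 tcp(tub) [28.7 -0.7 97.9] tilt -0.5 F [1.1 0.9 0.1] w 0.001
dist 0.0115 ang 0.6deg rows 1 t 16.97 tcp [0.544  0.2291 0.1545]
[0.0084, -0.0007, 0.0078] [0.004, 0.008, 0.005]
```

```bash
python3 -m crank '[[[0.007,-0.001,0.002,0.003,0.006,0,1],[0.003,0,0.001,0,0,0,1],[0,0,0,0,0,0,1]]]'; python3 g3.py 38 0 90 .03
```

```text
t: 17.22
tcp_pos: [0.5554, 0.2291, 0.1564]
tcp_rot: [0.014, 0.979, -0.069, 0.19]
contact_force: [-0.4, -0.2, 0.5]
gripper_width: 0.0001
t 17.22 tcp(tub) [39.9  1.  95.4] tilt 0.0 F [-0.2 -0.3  0.6] w 0.000
dist 0.0058 ang 0.3deg rows 1 t 17.22 tcp [0.5554 0.2291 0.1564]
[-0.002, 0.0009, 0.0054] [-0.0, -0.0, 0.006]
```

```bash
python3 -m crank '[[[-0.001,0.001,0.002,0,0,0,1],[0,0,0,0,0,0,1]]]'; python3 g3.py; python3 -m crank '[[[0,0,0.002,0,0,0,1],[0,0,0,0,0,0,1]]]'; python3 g3.py; python3 -m crank '[[[0,0,0.002,0,0,0,1],[0,0,0,0,0,0,1]]]'; python3 g3.py
```

```text
t: 17.38
tcp_pos: [0.5562, 0.2283, 0.155]
tcp_rot: [0.014, 0.979, -0.069, 0.191]
contact_force: [-1.8, 0.1, 0.7]
gripper_width: 0.0008
t 17.38 tcp(tub) [40.2  0.3 93.8] tilt 0.1 F [-1.4 -0.1  1.3] w 0.001
t: 17.55
tcp_pos: [0.5569, 0.2283, 0.1534]
tcp_rot: [0.014, 0.979, -0.069, 0.191]
contact_force: [-3.2, 0.9, 3.2]
gripper_width: 0.0004
t 17.55 tcp(tub) [40.3  0.4 92. ] tilt 0.1 F [-1.9  0.4  4.3] w 0.000
t: 17.72
tcp_pos: [0.5578, 0.2282, 0.1521]
tcp_rot: [0.014, 0.979, -0.069, 0.192]
contact_force: [-2.7, 0.6, 3.8]
gripper_width: 0.0007
t 17.72 tcp(tub) [40.6  0.5 90.4] tilt 0.1 F [-1.1  0.2  4.6] w 0.001
```

```bash
for i in 1 2 3; do python3 -m crank '[[[0,0,0.003,0,0,0,1],[0,0,0,0,0,0,1]]]' >/dev/null; python3 g3.py; done
```

```text
t 17.88 tcp(tub) [41.1  0.6 88. ] tilt 0.2 F [-2.  -1.6  7.3] w 0.000
t 18.05 tcp(tub) [41.3  0.8 85.9] tilt 0.2 F [-3.  -1.3 10.2] w 0.000
t 18.22 tcp(tub) [41.3  0.8 84.2] tilt 0.2 F [-3.5 -1.7 12.9] w 0.001
```

```bash
python3 -m crank '[[[0,0,0.003,0,0,0,1],[0,0,0,0,0,0,1]]]' >/dev/null; python3 g3.py; python3 -m crank '[[[0,0,0.003,0,0,0,1],[0,0,0,0,0,0,1]]]' >/dev/null; python3 g3.py
```

```text
t 18.38 tcp(tub) [41.4  0.9 82.8] tilt 0.2 F [-3.2 -2.  15.1] w 0.001
t 18.55 tcp(tub) [41.5  0.9 81.9] tilt 0.1 F [-5.  -2.3 16.4] w -0.000
```

```bash
python3 -m crank '[[[0,0,0.004,0,0,0,1],[0,0,0.002,0,0,0,1]]]' >/dev/null; python3 g3.py; python3 -m crank '[[[0,0,0.004,0,0,0,1],[0,0,0.002,0,0,0,1]]]' >/dev/null; python3 g3.py
```

```text
t 18.72 tcp(tub) [42.1  1.1 78.5] tilt 0.2 F [ 4.8 -1.7 11.9] w 0.001
t 18.88 tcp(tub) [42.6  1.3 74.8] tilt 0.2 F [-5.7 -3.3 18.2] w 0.000
```

```bash
python3 -m crank '[[[0,0,0.004,0,0,0,1],[0,0,0.001,0,0,0,1]]]' >/dev/null; python3 g3.py; python3 -m crank '[[[0,0,-0.006,0,0,0,1],[0,0,-0.01,0,0,0,1],[0,0,-0.01,0,0,0,1]]]' >/dev/null; python3 g3.py
```

```text
t 19.05 tcp(tub) [42.6  1.3 72.3] tilt 0.2 F [-6.7 -3.8 23.2] w 0.001
t 19.30 tcp(tub) [42.1  1.2 99.1] tilt 0.1 F [ 0.4 -0.5  1. ] w 0.001
```

```bash
python3 -m crank '[[[-0.02,0,-0.03,0,0,0,1],[-0.03,0,-0.03,0,0,0,1],[-0.035,0,-0.02,0,0,0,1],[-0.035,0,-0.01,0,0,0,1],[0,0,0,0,0,0,1]]]' ; cat > look2.py <<'E'
import sys
from ov import *
tag=sys.argv[1]; pt=json.load(open("p3.json")); rt,tt=tubpose(pt); L=(rt,tt+rt.apply([-.001,0,.051])); o=[]
for n in("side","top"):
    im=manip.capture(n); cv2.imwrite(f"pics/{n}{tag}.png",im)
    c=proj(n,rt.apply([0,0,.06])+tt)[0]
    a,org=crop(im,c,66,48,12); a=cv2.convertScaleAbs(a,alpha=1.3 if n=="side" else 1.0); b=a.copy(); draw(b,n,[(TUBW,(rt,tt),(0,0,255)),(LIDW,L,(255,0,0))],org,12)
    cv2.imwrite(f"pics/l{tag}_{n}.png",a); o+= [cv2.resize(a,None,fx=.5,fy=.5,interpolation=3),cv2.resize(b,None,fx=.5,fy=.5,interpolation=3)]
    for t in("lid_front","catch_nose","tongue","lid_block","lid","slot"):
        P=L[0].apply(LIDP[t])+L[1] if t in LIDP else rt.apply(TUBP[t])+tt
        m=[(np.round(np.array(d["point"])[::-1]-proj(n,P)[0],1).tolist(),round(d["conf"],2)) for d in manip.mark_of(n,t)]
        print(n,t,[x for x in m if np.hypot(*x[0])<10])
cv2.imwrite(f"pics/l{tag}.png",np.vstack([np.hstack(o[:2]),np.hstack(o[2:])]))
E
python3 look2.py 8
```

```text
t: 19.72
tcp_pos: [0.4087, 0.2488, 0.2013]
tcp_rot: [0.016, 0.979, -0.071, 0.192]
contact_force: [0.3, 0.1, -1.1]
gripper_width: 0.0002
side lid_front [([-1.3, 2.1], 0.77)]
side catch_nose [([-2.8, 2.5], 0.49)]
side tongue [([-1.0, 0.5], 0.69)]
side lid_block [([1.7, 1.2], 0.56)]
side lid [([-1.3, 0.5], 0.86)]
side slot [([-5.0, 1.0], 0.77), ([-3.0, 2.3], 0.42)]
top lid_front [([-1.7, 0.7], 0.67), ([-2.8, -1.6], 0.61)]
top catch_nose [([-0.8, 1.4], 0.4)]
top tongue [([-3.4, 1.0], 0.85)]
top lid_block [([-0.2, -0.1], 0.81)]
top lid [([0.3, 2.5], 0.82)]
top slot [([-2.8, 3.0], 0.52)]
```

View pics/l8.png

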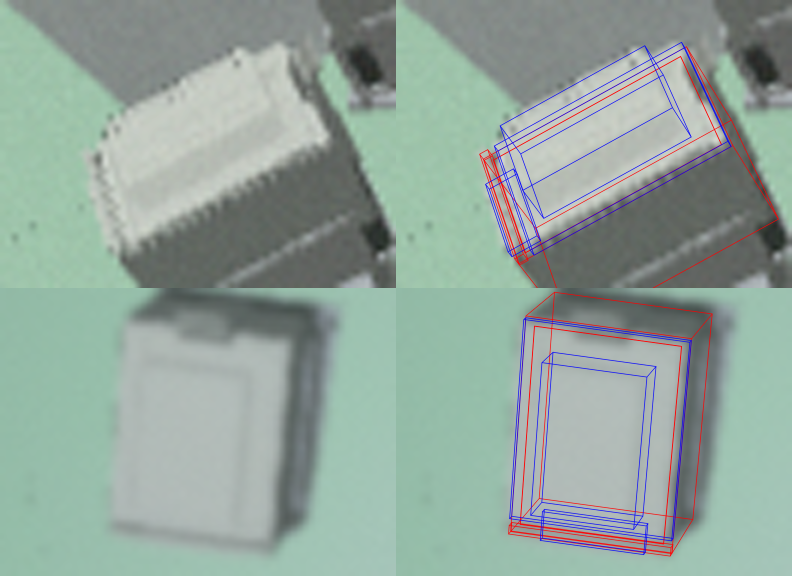

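View pics/l8_side.png

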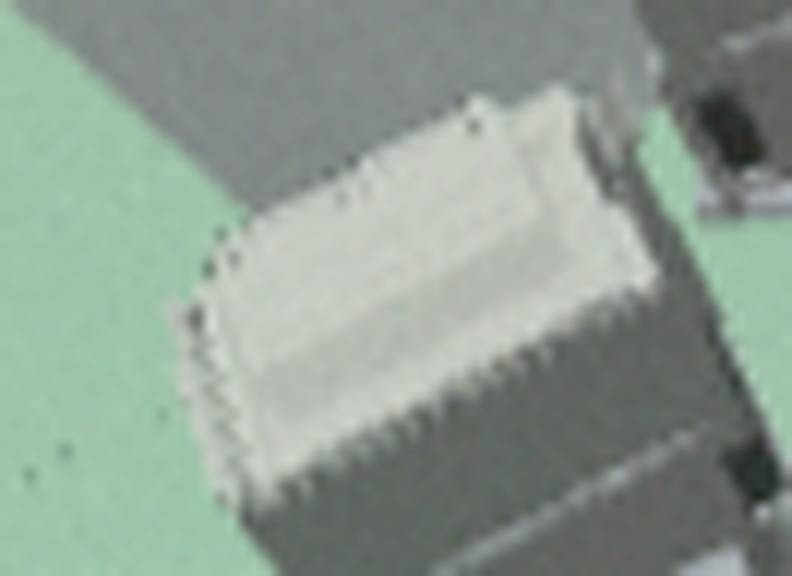

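```bash
python3 g3.py -28 0 100 .03
```

```text
t 20.42 tcp(tub) [-74.7  -0.5 191.6] tilt 0.4 F [-0.1  0.1 -0.9] w 0.000
dist 0.1028 ang 0.4deg rows 4 t 20.42 tcp [0.4144 0.2485 0.2026]
[0.0115, -0.0002, 0.023] [0.001, -0.002, 0.0]
[0.0116, -0.0002, 0.0229] [0.001, -0.002, 0.0]
[0.0116, -0.0002, 0.0229] [0.001, -0.002, 0.0]
[0.0116, -0.0001, 0.0229] [0.001, -0.002, 0.0]
```

View pics/l8_top.png

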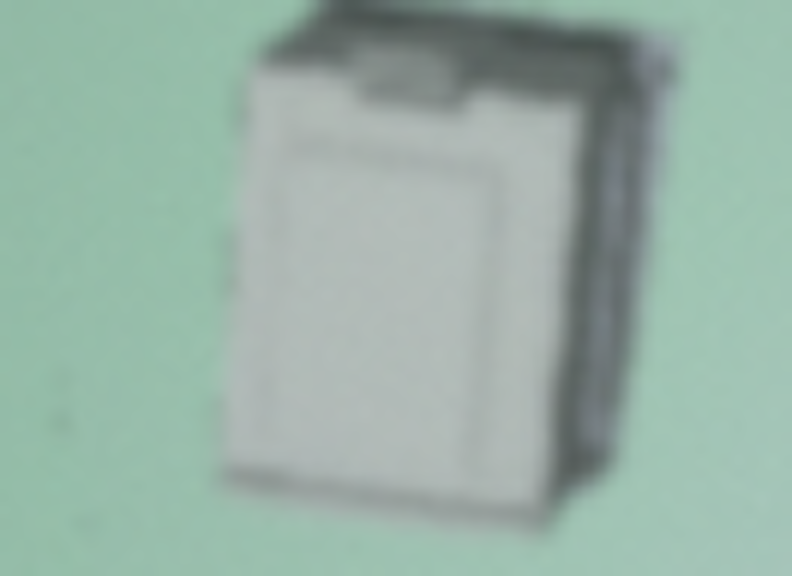

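```bash
python3 -m crank '[[[0.011,0,0.023,0,0,0,1],[0.011,0,0.023,0,0,0,1],[0.011,0,0.022,0,0,0,1],[0.01,0,0.015,0,0,0,1],[0,0,0,0,0,0,1]]]'; python3 g3.py -28 0 90 .03
```

```text
t: 20.83
tcp_pos: [0.489, 0.2387, 0.1423]
tcp_rot: [0.015, 0.978, -0.071, 0.196]
contact_force: [0.1, -0.3, 0.2]
gripper_width: 0.0003
t 20.83 tcp(tub) [-27.5   0.8 107.5] tilt 0.6 F [ 0.2 -0.3  0.1] w 0.000
dist 0.0175 ang 0.6deg rows 1 t 20.83 tcp [0.489  0.2387 0.1423]
[-0.0007, 0.0008, 0.0174] [0.0, -0.011, 0.002]
```

```bash
python3 -m crank '[[[0,0,0.008,0,-0.01,0,1],[0.001,0,0.005,0,0,0,1],[0,0,0.003,0,0,0,1],[0,0,0,0,0,0,1]]]'>/dev/null; python3 g3.py;  python3 -m crank '[[[0.001,0,0.003,0,0,0,1],[0,0,0,0,0,0,1]]]'>/dev/null; python3 g3.py;  python3 -m crank '[[[0,0,0.003,0,0,0,1],[0,0,0,0,0,0,1]]]'>/dev/null; python3 g3.py
```

```text
t 21.17 tcp(tub) [-27.3   0.4  90.9] tilt -0.1 F [ 0.2  0.1 -0. ] w 0.000
t 21.33 tcp(tub) [-26.4   0.8  88.7] tilt 0.0 F [ 0.6 -1.  -0.1] w 0.001
t 21.50 tcp(tub) [-26.1   1.3  86.4] tilt 0.1 F [-0.4 -0.3  0.5] w 0.001
```

```bash
python3 -m crank '[[[0,0,0.003,0,0,0,1],[0,0,0,0,0,0,1]]]'>/dev/null; python3 g3.py;  python3 -m crank '[[[0,0,0.003,0,0,0,1],[0,0,0,0,0,0,1]]]'>/dev/null; python3 g3.py;  python3 -m crank '[[[0,0,0.003,0,0,0,1],[0,0,0,0,0,0,1]]]'>/dev/null; python3 g3.py;  python3 -m crank '[[[0,0,0.003,0,0,0,1],[0,0,0,0,0,0,1]]]'>/dev/null; python3 g3.py
```

```text
t 21.67 tcp(tub) [-25.7   1.6  83.9] tilt 0.2 F [-1.6 -1.3  4.1] w 0.001
t 21.83 tcp(tub) [-25.7   1.6  81.3] tilt 0.1 F [-1.5 -2.1  7.3] w 0.000
t 22.00 tcp(tub) [-25.6   1.6  79. ] tilt 0.1 F [-3.  -2.4 10.7] w 0.001
t 22.17 tcp(tub) [-25.6   1.7  77.2] tilt 0.1 F [-3.6 -2.6 14.1] w 0.000
```

```bash
python3 -m crank '[[[0,0,-0.006,0,0,0,1],[0,0,-0.015,0,0,0,1],[-0.01,0,-0.03,0,0,0,1],[-0.03,0,-0.03,0,0,0,1],[-0.03,0,-0.03,0,0,0,1]]]'; python3 -m crank '[[[-0.02,0,-0.02,0,0,0,1],[0,0,0,0,0,0,1],[0,0,0,0,0,0,1]]]'; python3 look2.py 9
```

```text
t: 22.58
tcp_pos: [0.3981, 0.2516, 0.1915]
tcp_rot: [0.016, 0.979, -0.074, 0.19]
contact_force: [-0.3, 1.1, 0.3]
gripper_width: 0.0005
t: 22.83
tcp_pos: [0.3678, 0.2574, 0.2061]
tcp_rot: [0.014, 0.979, -0.072, 0.192]
contact_force: [-0.0, -0.3, -0.7]
gripper_width: 0.0005
side lid_front [([-1.2, -0.9], 0.72)]
side catch_nose [([-2.3, 0.4], 0.49)]
side tongue [([-2.0, -0.2], 0.67)]
side lid_block [([0.6, 6.1], 0.79)]
side lid [([-0.7, -2.1], 0.75)]
side slot [([0.2, 0.9], 0.63)]
top lid_front [([-1.8, 1.8], 0.89)]
top catch_nose [([0.9, -0.0], 0.38)]
top tongue [([-2.2, -1.1], 0.59)]
top lid_block [([-1.7, -1.4], 0.67), ([-0.8, -2.3], 0.63), ([1.7, -4.5], 0.55)]
top lid [([-0.5, -0.3], 0.64)]
top slot [([-3.0, 1.5], 0.7)]
```

View pics/l9.png

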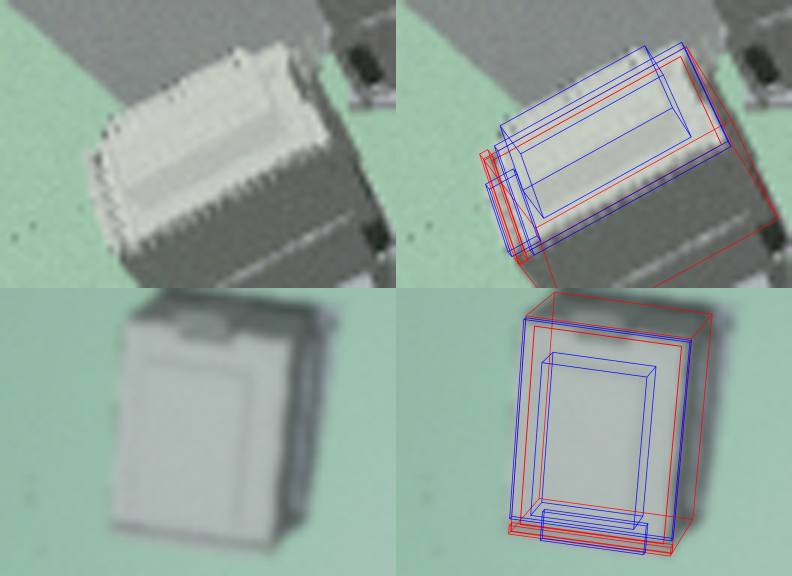

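View pics/side9.png

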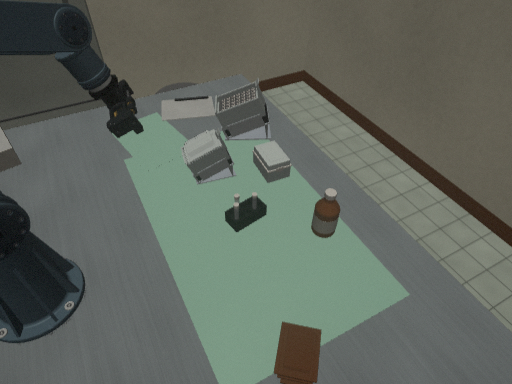

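The white lid is flush on the small box, around (208,155) in the side picture. The catch nose overlaps the plate in the top view, the bystanders are where they were, and the arm is clear.

```bash
python3 -c "
from workcell import manip
print(manip.close_job(), manip.state()['t'])"
```

```text
the job is handed in; nothing more can be done
the job is handed in; nothing more can be done
```

The white lid is on the smaller box and, by my last checks, fully shut. I handed the job in a little after 23 s; no verdict came back.

**What I did:** I gripped the lid by its block and slid the tongue into the slot with the lid about 15° steeper than the slope, until its shoulders stopped on the end wall. I then lowered the lid onto the catch, let go, and pressed the high end of the block with closed fingers. Force rose to about 16 N, dropped to 12 N and then rose steadily, which fits the catch snapping over. I also pressed the low end, at about 14 N.

**Last checks:**
- **Pad:** the strongest push was about 23 N, roughly 13.6 mm of sink by the stated stiffness, against the 19 mm limit.
- **Level:** allowing for that sink, the block top is at the same height at both ends to within about 0.5 mm. In my box frame that is 85.5 mm against a nominal 84 mm. I put the difference down to my estimate of the box's height.
- **Catch and seat:** the top picture shows the catch nose over the plate, and the side picture shows no visible gap along the rim.
- **Surroundings:** the tube rack, bottle and tip box look unmoved. The arm was clear and touching nothing.

**What disagreed or went off plan:** the network marks scattered by 1–3 pixels, with one off by 6, so they confirm the seat only coarsely. I had no direct reading of the catch joint. While I was touching the bar to check its height, the lid slipped about 2° in the grip; I corrected for that before putting the tongue in.

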